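# Nip up the check cell in the grain analyser

### The arm

A 6-joint arm with a two-finger parallel gripper is mounted at the origin on the work surface. World frame = base frame: x ahead of the robot, y to its left, z up, the work surface at z = 0. Lengths are in m, angles in rad, forces in N, time in s.
With the tool pointing down it reaches from about 0.425 to 1.125 m from the base axis. Payload 14.9 kg.
Tool frame: the origin (TCP) lies between the finger pads; the fingertips stand 22 mm ahead of it and the grasp point (between the pads) lies 3 mm ahead of it; y points along the fingers, z is the direction in which the jaws open and shut, and the axes are right-handed (so a half turn about y gives the same grasp; the last joint's range is limited). The gripper opens to 91 mm and grips with 3 to 60 N. Pads are 32 mm wide; open, the fingers measure 118 mm over their backs; the gripper's body (76 mm by 178 mm) begins 60 mm behind the grasp point.
Start: joints at [-1.29, 0.379, 1.734, -0, 1.028, -0.033], TCP at [0.216, -0.666, 0.236] pointing down, gripper open.
Joint ranges: [-2.77, 2.77], [-0.74, 2.19], [0, 2.66], [-1.06, 4.2], [0.31, 2.87], [-3.08, 3.08]. Speed limits (rad/s): [1.89, 1.89, 2.39, 3.14, 3.14, 3.14].

### API

Orientations are given as a rotation vector (axis times angle).
In Python, from station import bot gives the robot as it stands.
- The arm moves only by the tool drive_tool, never from a script. Its argument "plan" is text: rows parted by semicolons, each of 7 numbers parted by spaces: the shift along the tool's x, y, z in m, then the turn, a rotation vector about the tool's x, y, z in units of 6 degrees (1.0 is 6 degrees), then the finger opening in m, from 0 to 0.0912. A call has 1 to 8 rows; each row shifts and turns the pose as measured when the row begins, along the tool's axes as they then stand; what a row does not reach is not made up. A row lasts 1/10 s, in which the tool goes at most 50 mm and 8.59 degrees, less where a joint would pass 70% of its speed; a pose out of reach is approached as far as the arm can. A call with a gripper value outside its range is refused whole. The fingers move at their own pace and stop on an object; "newtons" is the grip in N (left out, the last holds). Time passes only in rows, so rows that do not move let the fingers close. It gives the time, the measured TCP pose, the force and the opening at its end, in the units of the state.
- bot.sense(): the state, without advancing time (a new reading comes with each control period).
- bot.get_image(name): name is "scene" or "top" or "wrist"; returns the picture (420x560x3 uint8, red, green, blue); there is no depth.
- bot.camera_model(name): a dict with "intrinsics" (3x3 intrinsics, pixels), "R" (3x3) and "t" (3): a world point X has camera coordinates R X + t; the wrist camera has in their place "tool_from_camera" (4x4, takes a point from camera to tool coordinates, whose origin is the TCP and whose axes are the tool frame's). Camera axes: x right, y down, z forward; pixel columns grow to the right and rows downward; lengths in m; the calibration is good to about 2 mm. A picture is of the moment at which its call begins: read the wrist's pose just before it. camera_model takes no time and is no camera call.
- bot.close_job(): hands the job in, once; it reports no verdict.
The state is a dict: "time_s": time; "joint_positions": joint angles; "qd": joint speeds; "tau": joint torques, N m; "ee_pos": TCP position; "tcp_rot": TCP orientation; "force": force on the tool from outside, world axes, zero at the start; "moment": the same for the moment, N m; "width": finger opening in m.
Only numpy, scipy, OpenCV 4.12 (cv2) and the standard library are available. Lean on these libraries where they do the work, as an engineer would, in place of code of your own. Each camera call takes 0.05 s, during which the arm holds its last target.

### The job

Take the check cell (the one with the flat grip bar) out of the tray and stand it fully home in the pocket of the grain analyser's reading head, long side along the steel datum strip. Then turn the clamp knob sunk in its round well clockwise until the jaw holds the cell snugly against the strip, and let go: firmly nipped, not strained, because the cell has glass faces. Go gently in the well and leave everything else where it stands.

Things in the scene. Friction and masses are not known exactly. Their poses are not given: they have to be found in the camera images.
- analyser: reading head of a bench grain analyser, fixed: cream case, dark slate deck 260 mm (its x) by 300 mm (y), deck top 120 mm above the table, sloped display panel on its -x side. Origin: table level under the middle of the deck; z up. The cell pocket lies to +y of the middle, the round well with the knob to -y
- pocket_floor (a point): where the middle of the check cell's underside comes when the cell is home against the datum strip: on the pocket's floor, 36 mm below the deck; axes as the analyser. The pocket is 56 mm long (x); the strip's face is 12 mm to +y of this point; to -y is the steel jaw (46 mm wide, top 5 mm below the deck). As found, 27 to 37 mm are open between strip and jaw
- datum: fixed steel datum strip, 56 mm long (x), 6 mm thick, 36 mm deep, top flush with the deck: the pocket's +y side. Origin: lower edge of its face, middle, at pocket floor level. The cell is snug when pressed to the strip with 10 to 25 N: 0.10 to 0.25 N m on the knob over its drag (aim for 0.17; a rise seen at rest too after equal steps), 0.19 rad past touch. Over 36 N (0.36 N m) it is strained
- well: round well sunk in the deck around the knob, 74 mm across, 24 mm deep, fixed, with white ticks round its rim. Origin: centre of its floor; z up. The deck is 24 mm above the origin
- clamp_knob (a joint): angle of the clamp knob, rad, growing clockwise seen from above, which closes the jaw (10 mm per rad); found at 0 to 0.1, end of travel 1.75; it stays where left. Plain drag about 0.3 N m throughout. The jaw has pushed the cell onto the strip at some 0.4 to 1.3 rad: it differs each time, no reading shows it, it must be felt; from there the torque climbs by 0.9 N m (clamp force 90 N) per rad
- knob_grip (a point): middle of the top of the knob's metal grip bar, on the knob's axis, 4 mm below the deck, 20 mm above the well's floor; z up, x along the bar, turning with it. The bar is 28 mm long (x) and 12 mm thick (y), its sides free for 14.5 mm down from the top; below is a round skirt of 29 mm diameter, its top 5.5 mm above the well's floor. Grip it across the 12 mm with 40 N or more to turn it
- check_cell: the sealed check cell: a loose upright aluminium-framed glass block of grain, 50 mm (x) by 24 mm (y) by 46 mm (z), with an aluminium grip bar on top, 28 mm (x) by 14 mm (y) by 24 mm high; 70 mm tall in all, about 140 g. Origin: middle of its underside, z up. It stands in the tray, in one of three places
- cell_tray: low grey open tray, fixed, 235 mm (x) by 115 mm (y) by 16 mm, walls and floor 4 mm. Origin: middle of its underside
- sample_cell_a: bystander in the tray: same block 50 x 24 x 46 mm but with a round cap (21 mm wide, 10 mm high) instead of the bar. Origin: middle of its underside
- sample_cell_b: bystander in the tray: same block with a narrower, taller round cap (17 mm wide, 16 mm high). Origin: middle of its underside
- sample_jar_a: bystander: upright plastic sample jar with a red cap, 80 mm wide, 190 mm tall. Origin: middle of its underside
- sample_jar_b: bystander: a second such jar
- sample_jar_c: bystander: a third such jar
- phone: bystander: phone lying flat, 152 x 73 x 8 mm. Origin: middle of its underside
- scoop: bystander: steel grain scoop, 165 mm long, 25 mm high, lying flat. Origin: on the table below its middle
- pen: bystander: pen, 135 mm long, 11 mm thick. Origin: middle of its underside
Not all that is in view belongs to the job. What is shaped like the check_cell but orange is not meant.

How it is judged:
On the way, in this order (a step that is already met when the one before it is completed fails the run):
1. the check cell stands home in the pocket, let go of (z of check_cell in the frame of pocket_floor between -0.003 and 0.003 m and horizontal distance between check_cell and pocket_floor below 0.016 m and angle between check_cell's own z axis and vertical below 0.08 rad and contact force between the fingers and check_cell below 0.2 N), for 0.2 s.
2. the jaw nips the cell against the datum strip (contact force between check_cell and datum above 10 N and value of joint clamp_knob above 0.3 rad), for 0.2 s.
At the end, for the whole second after the job is handed in: The check cell stands upright (within 0.06 rad) on the pocket floor (within 3 mm), squared to the datum strip (within 0.06 rad; either way round) and within 5 mm of its place, at rest, and the jaw presses it against the strip with 10 to 25 N, the robot having let go (contact force between check_cell and datum between 10 and 25 N and z of check_cell in the frame of pocket_floor between -0.003 and 0.003 m and horizontal distance between check_cell and pocket_floor below 0.005 m and angle between the x axis of check_cell and the x axis of analyser, either way round below 0.06 rad and angle between check_cell's own z axis and vertical below 0.06 rad and linear speed of check_cell below 0.01 m/s); the robot touches nothing.
It fails at once if the cell is strained: more than 36 N between it and the datum strip (contact force between check_cell and datum above 36 N).
It fails at once if the robot presses on the well's wall, floor or rim with more than 12 N (contact force between anything else and well above 12 N).
It fails at once if another cell, a jar, the phone, the scoop or the pen is shifted by more than 20 mm (distance of any of sample_cell_a, sample_cell_b, sample_jar_a, sample_jar_b, sample_jar_c, phone, scoop, pen from where it was at the start of the episode above 0.02 m).
It also fails if it takes over 72 s, if anything falls off the work surface, if the arm or the gripper's body presses on something with over 40 N, if the wrist force passes 120 N, or if a joint passes its speed limit or range.

## Working session

There is one attempt and no reset: what is moved stays moved. The work goes in short steps, Python scripts to look and compute and a tool call to move; the robot and the scene stay as the last step left them, time stands still between calls to the robot, and variables do not carry over. Pictures are saved under pics/ and viewed, and the job is handed in when it is done.

Besides the shell and the picture viewer there is one more tool, called after ">>>" as name(argument=value, ...) on one line, values as JSON. drive_tool: Moves the arm, as the interface text tells. Its arguments: {"type":"object","properties":{"plan":{"type":"string"},"newtons":{"type":"number"}},"required":["plan"]}

```bash
ls; mkdir -p pics; python3 - <<'E'
from station import bot
import cv2,json
s=bot.sense(); print(s)
for n in ("scene","top","wrist"):
    cv2.imwrite(f"pics/{n}0.png",bot.get_image(n)[:,:,::-1]); print(n,bot.camera_model(n))
print(bot.sense()["time_s"])
E
```

```text
pics
{'time_s': 0.0, 'joint_positions': array([-1.29031367e+00,  3.79388484e-01,  1.73476638e+00,  1.85127833e-06,
        1.02850661e+00, -3.32874312e-02]), 'qd': array([-0.00100008, -0.00047945,  0.00060842, -0.00096496,  0.0001974 ,
        0.00029854]), 'tau': array([-1.07898286e-03, -7.63730764e+01, -4.34375596e+01,  6.49807742e-02,
        4.24760627e-02, -8.82775043e-05]), 'ee_pos': array([ 0.21595494, -0.66547142,  0.23530942]), 'tcp_rot': array([-0.32475153,  2.0532393 , -2.0510352 ]), 'force': array([ 0.0158421 , -0.05665398,  0.14806811]), 'moment': array([-0.05712452, -0.01239313,  0.02872136]), 'width': 0.09111808078611228}
scene {'intrinsics': array([[391.90868293,   0.        , 285.8192039 ],
       [  0.        , 391.90868293, 209.99915678],
       [  0.        ,   0.        ,   1.        ]]), 'R': array([[-0.60067678,  0.79916061,  0.02301561],
       [ 0.48832684,  0.389533  , -0.78089752],
       [-0.63302788, -0.45782787, -0.62423501]]), 't': array([ 0.40792759, -0.13632054,  1.47178384])}
top {'intrinsics': array([[539.59818443,   0.        , 282.56385141],
       [  0.        , 539.59818443, 203.35213071],
       [  0.        ,   0.        ,   1.        ]]), 'R': array([[ 0.0108327 , -0.99988987, -0.01014385],
       [-0.98278332, -0.00877508, -0.18455334],
       [ 0.184444  ,  0.01196842, -0.98277015]]), 't': array([-0.09205696,  0.53939315,  1.78684995])}
wrist {'intrinsics': array([[302.78047167,   0.        , 279.56164193],
       [  0.        , 302.78047167, 213.79499859],
       [  0.        ,   0.        ,   1.        ]]), 'tool_from_camera': array([[-8.89176682e-04,  9.64730868e-01,  2.63236704e-01,
        -7.28542336e-02],
       [-7.34163727e-04, -2.63237367e-01,  9.64730817e-01,
        -1.49570451e-01],
       [ 9.99999335e-01,  6.64557307e-04,  9.42334938e-04,
        -4.81217073e-07],
       [ 0.00000000e+00,  0.00000000e+00,  0.00000000e+00,
         1.00000000e+00]])}
0.15
```

View pics/scene0.png

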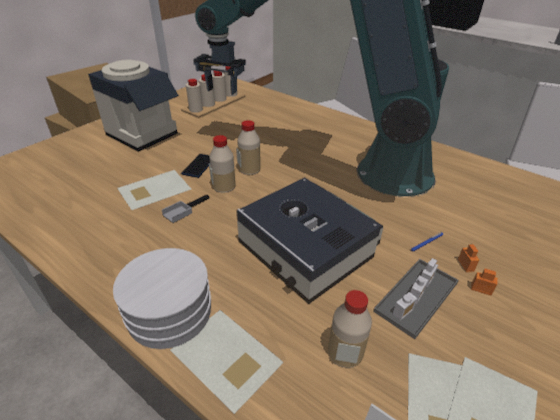

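View pics/top0.png

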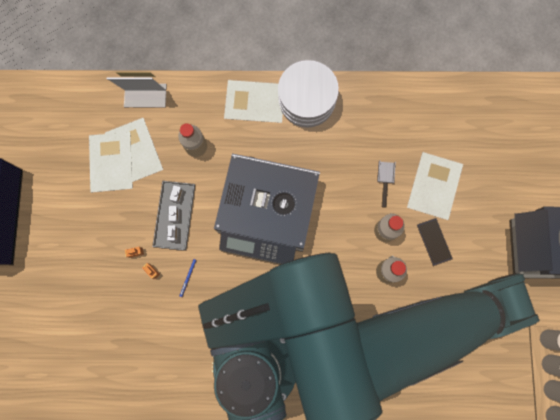

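View pics/wrist0.png

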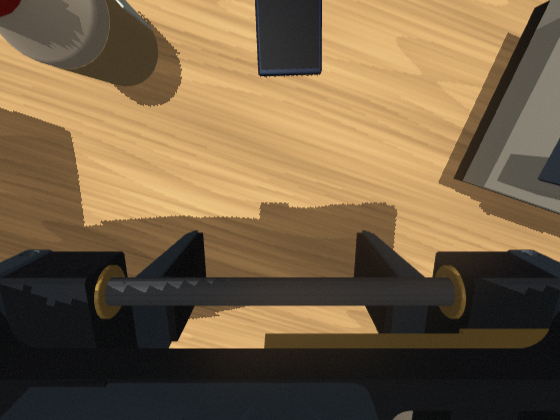

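The top view shows the analyser at about (268,205), its pocket at (261,199) and its knob well at (284,203). The tray is at (174,215) with three cells in it, at about (176,192), (172,213) and (171,232). The two orange decoys are outside the tray at (133,252) and (151,270). I'll enlarge these areas next.

```bash
cat > h.py <<'E'
import numpy as np, cv2
from station import bot
from scipy.spatial.transform import Rotation as Ro
def cast(n,uv,z,pose=None):
    m=bot.camera_model(n);K=np.array(m["intrinsics"])
    d=np.linalg.inv(K)@np.array([uv[0],uv[1],1.])
    if n=="wrist":
        T=np.array(m["tool_from_camera"]);p,r=pose;R=Ro.from_rotvec(r).as_matrix()
        o=R@T[:3,3]+p;D=R@T[:3,:3]@d
    else:
        R=np.array(m["R"]);t=np.array(m["t"]);o=-R.T@t;D=R.T@d
    return o+D*(z-o[2])/D[2]
def proj(n,X,pose=None):
    m=bot.camera_model(n);K=np.array(m["intrinsics"]);X=np.asarray(X,float)
    if n=="wrist":
        T=np.array(m["tool_from_camera"]);p,r=pose;R=Ro.from_rotvec(r).as_matrix()
        c=T[:3,:3].T@(R.T@(X-p)-T[:3,3])
    else: c=np.array(m["R"])@X+np.array(m["t"])
    q=K@c;return q[:2]/q[2]
E
python3 - <<'E'
import cv2,numpy as np
a=cv2.imread("pics/top0.png");b=cv2.imread("pics/scene0.png")
c=cv2.resize(a[170:260,140:210],None,fx=6,fy=6,interpolation=cv2.INTER_CUBIC)
d=cv2.resize(b[250:340,370:470],None,fx=5,fy=5,interpolation=cv2.INTER_CUBIC)
cv2.imwrite("pics/tray1.png",c);cv2.imwrite("pics/tray2.png",d)
cv2.imwrite("pics/an1.png",cv2.resize(a[145:270,205:330],None,fx=4.7,fy=4.7,interpolation=cv2.INTER_CUBIC))
E
```

```text
(no output)
```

View pics/tray1.png

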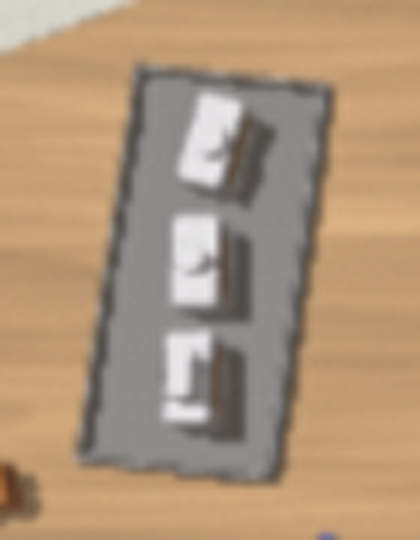

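View pics/tray2.png

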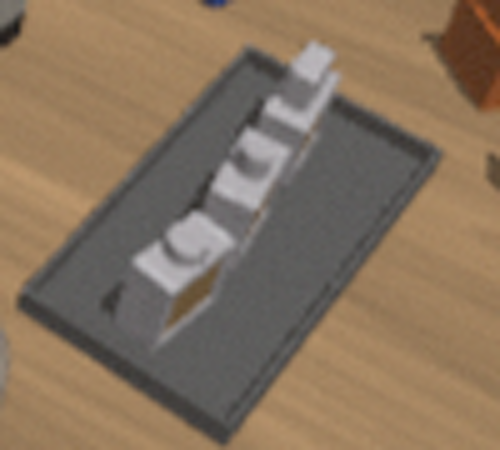

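View pics/an1.png

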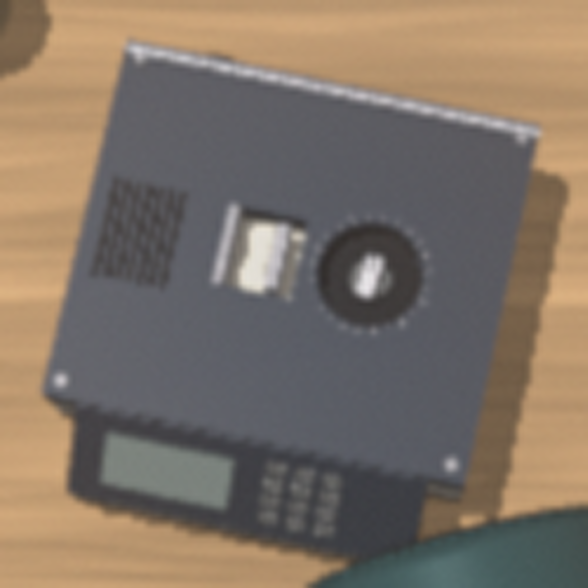

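The tray holds three cells. The one at top px (171,232) has a flat rectangular bar, at scene crop (313,62). The cells at (172,213) and (176,193) have round caps. The bar fits the check cell's description, so that one is the target. I'll work out positions for it now.

```bash
python3 - <<'E'
from h import *
f=lambda x,y,ox,oy,s:(ox+x/s,oy+y/s)
# block top z=.05 corners in tray crop
for n,c in dict(cell_mid_top=(187,375)).items(): print(n,cast("top",(140+(c[0]-3)/6,170+(c[1]-3)/6),.05))
S=4.7
for n,c,z in [("fr",(128,43),.12),("fl",(540,130),.12),("bl",(45,390),.12),("br",(465,490),.12),("well",(371,275),.12),("knob",(371,277),.116),("strip0",(234,205),.12),("strip1",(215,282),.12)]:
    print(n,cast("top",(205+c[0]/S,145+c[1]/S),z))
for n,c,z in [("t1",(140,68),.016),("t2",(330,90),.016),("t3",(280,480),.016),("t4",(80,462),.016),
 ("c1",(165,335),.05),("c2",(213,330),.05),("c3",(165,420),.05),("c4",(210,424),.05)]:
    print(n,cast("top",(140+c[0]/6,170+c[1]/6),z))
s=bot.sense();print(Ro.from_rotvec(s["tcp_rot"]).as_matrix().round(3))
E
```

```text
cell_mid_top [0.43843393 0.29005802 0.05      ]
fr [0.69236214 0.08190204 0.12      ]
fl [ 0.63136748 -0.20979726  0.12      ]
bl [0.44375031 0.13234333 0.12      ]
br [ 0.37739644 -0.15798776  0.12      ]
well [ 0.52660255 -0.09206848  0.12      ]
knob [ 0.52593305 -0.09204484  0.116     ]
strip0 [0.57559305 0.00433915 0.12      ]
strip1 [0.5206761  0.01645577 0.12      ]
t1 [0.62133441 0.33209971 0.016     ]
t2 [0.60914121 0.22047522 0.016     ]
t3 [0.38146129 0.2397171  0.016     ]
t4 [0.39061804 0.35449614 0.016     ]
c1 [0.45934695 0.30183125 0.05      ]
c2 [0.46244728 0.27483852 0.05      ]
c3 [0.41120314 0.29940974 0.05      ]
c4 [0.40919318 0.27399379 0.05      ]
[[-0.951 -0.     0.309]
 [-0.309  0.001 -0.951]
 [ 0.    -1.    -0.001]]
```

```bash
cat >> h.py <<'E'
def Rdown(yaw):  # yaw of tool x; tool y down
    x=np.array([np.cos(yaw),np.sin(yaw),0]);y=np.array([0,0,-1.]);return np.stack([x,y,np.cross(x,y)],1)
def rows(wps,w,maxn=24,step=.045,turn=7.5):
    """wps: (pos,yaw) list, prints rows in tool axes"""
    s=bot.sense();p=s["ee_pos"].copy();R=Ro.from_rotvec(s["tcp_rot"]).as_matrix();out=[]
    for P,yaw in wps:
        P=np.array(P);x=R[:,0];dy=yaw-np.arctan2(x[1],x[0])
        if abs(dy)>np.pi*1.1: dy-=2*np.pi*np.sign(dy)
        T0=Rdown(yaw-dy);first=Ro.from_matrix(R.T@T0).as_rotvec()
        n=max(1,int(np.ceil(np.linalg.norm(P-p)/step)),int(np.ceil(abs(np.degrees(dy))/turn)))
        p0=p.copy()
        for i in range(n):
            q=p0+(P-p0)*(i+1)/n;Rn=Rdown(yaw-dy+dy*(i+1)/n)
            d=R.T@(q-p);r=Ro.from_matrix(R.T@Rn).as_rotvec()/np.radians(6)
            out.append(" ".join("%.4g"%v for v in [*(d.round(4)),*(r.round(2)),w]));p,R=q,Rn
    for i in range(0,min(len(out),maxn),8): print("; ".join(out[i:i+8]));print()
    print(len(out))
def st():
    s=bot.sense();R=Ro.from_rotvec(s["tcp_rot"]).as_matrix()
    print(s["time_s"],s["ee_pos"].round(4),"yaw",round(float(np.arctan2(R[1,0],R[0,0])),4),"q",s["joint_positions"].round(2),"w",round(float(s["width"]),4),"F",s["force"].round(2),"M",s["moment"].round(3))
    return s
E
python3 - <<'E'
from h import *
rows([((.216,-.666,.33),-2.7),((.52,-.08,.33),-.2)],.0912,40)
E
```

```text
0 -0.0315 0.0001 0.01 -0.41 -0 0.0912; 0 -0.0315 0.0001 0 -0.41 0 0.0912; 0 -0.0315 0.0001 0 -0.41 0 0.0912; -0.0263 0 -0.02 0 -1.19 0 0.0912; -0.0286 0 -0.0166 0 -1.19 0 0.0912; -0.0304 0 -0.0129 0 -1.19 0 0.0912; -0.0318 0 -0.009 0 -1.19 0 0.0912; -0.0326 0 -0.005 0 -1.19 0 0.0912

-0.033 0 -0.0008 0 -1.19 0 0.0912; -0.0328 0 0.0033 0 -1.19 0 0.0912; -0.0322 0 0.0073 0 -1.19 0 0.0912; -0.031 0 0.0113 0 -1.19 0 0.0912; -0.0294 0 0.0151 0 -1.19 0 0.0912; -0.0273 0 0.0186 0 -1.19 0 0.0912; -0.0247 0 0.0219 0 -1.19 0 0.0912; -0.0218 0 0.0248 0 -1.19 0 0.0912

-0.0185 0 0.0273 0 -1.19 0 0.0912; -0.015 0 0.0294 0 -1.19 0 0.0912; -0.0112 0 0.031 0 -1.19 0 0.0912; -0.0072 0 0.0322 0 -1.19 0 0.0912; -0.0032 0 0.0329 0 -1.19 0 0.0912; 0.0009 0 0.033 0 -1.19 0 0.0912; 0.005 0 0.0326 0 -1.19 0 0.0912

23
```

>>> drive_tool(plan="0 -0.0315 0 0 -0.41 0 0.0912; 0 -0.0315 0 0 -0.41 0 0.0912; 0 -0.0315 0 0 -0.41 0 0.0912; -0.026 0 -0.02 0 -1.19 0 0.0912; -0.0285 0 -0.0165 0 -1.19 0 0.0912; -0.0305 0 -0.013 0 -1.19 0 0.0912; -0.032 0 -0.009 0 -1.19 0 0.0912; -0.0325 0 -0.005 0 -1.19 0 0.0912")

```text
time_s: 0.95
ee_pos: [0.2902, -0.5149, 0.3316]
tcp_rot: [-0.94, 1.558, -1.551]
force: [0.6, 0.0, -0.2]
width: 0.0913
```

>>> drive_tool(plan="-0.033 0 -0.001 0 -1.19 0 0.0912; -0.033 0 0.003 0 -1.19 0 0.0912; -0.032 0 0.007 0 -1.19 0 0.0912; -0.031 0 0.011 0 -1.19 0 0.0912; -0.0295 0 0.015 0 -1.19 0 0.0912; -0.0275 0 0.0185 0 -1.19 0 0.0912; -0.025 0 0.022 0 -1.19 0 0.0912; -0.022 0 0.025 0 -1.19 0 0.0912")

```text
time_s: 1.75
ee_pos: [0.4038, -0.2638, 0.3316]
tcp_rot: [-1.418, 0.793, -0.787]
force: [0.3, -0.6, -0.1]
width: 0.0912
```

```bash
python3 - <<'E'
from h import *
st()
rows([((.58,-.05,.33),-.2)],.0912,40)
E
```

```text
1.75 [ 0.4038 -0.2638  0.3316] yaw -1.0147 q [-0.63 -0.09  2.09  0.    1.15 -1.19] w 0.0912 F [ 0.33 -0.65 -0.1 ] M [-0.041 -0.151  0.031]
-0.0126 0.0004 0.0375 -0.02 -1.11 -0.05 0.0912; -0.0082 0.0002 0.0387 0 -1.11 0 0.0912; -0.0037 0.0002 0.0394 0 -1.11 0 0.0912; 0.0009 0.0002 0.0396 0 -1.11 0 0.0912; 0.0055 0.0002 0.0392 0 -1.11 0 0.0912; 0.01 0.0002 0.0383 0 -1.11 0 0.0912; 0.0144 0.0002 0.0369 0 -1.11 0 0.0912

7
```

>>> drive_tool(plan="-0.0126 0 0.0375 -0.02 -1.11 -0.05 0.0912; -0.008 0 0.0385 0 -1.11 0 0.0912; -0.0035 0 0.0395 0 -1.11 0 0.0912; 0.001 0 0.0395 0 -1.11 0 0.0912; 0.0055 0 0.039 0 -1.11 0 0.0912; 0.01 0 0.038 0 -1.11 0 0.0912; 0.0145 0 0.037 0 -1.11 0 0.0912; 0 0 0 0 0 0 0.0912")

```text
time_s: 2.55
ee_pos: [0.5825, -0.0346, 0.3314]
tcp_rot: [-1.568, 0.125, -0.126]
force: [-0.5, -1.0, -0.4]
width: 0.0914
```

```bash
python3 - <<'E'
from h import *
st()
cv2.imwrite("pics/w1.png",bot.get_image("wrist")[:,:,::-1])
rows([((.54,.285,.33),.05)],.0912,40)
E
```

```text
2.55 [ 0.5825 -0.0346  0.3314] yaw -0.1594 q [-0.1   0.09  1.91 -0.    1.14 -1.51] w 0.0914 F [-0.53 -1.01 -0.42] M [ 0.111 -0.171 -0.006]
-0.0116 0.0001 0.0387 0.01 -0.25 -0 0.0912; -0.0106 0.0002 0.039 0 -0.25 0 0.0912; -0.0095 0.0002 0.0393 0 -0.25 0 0.0912; -0.0085 0.0002 0.0395 0 -0.25 0 0.0912; -0.0074 0.0002 0.0398 0 -0.25 0 0.0912; -0.0064 0.0002 0.0399 0 -0.25 0 0.0912; -0.0053 0.0002 0.0401 0 -0.25 0 0.0912; -0.0042 0.0002 0.0402 0 -0.25 0 0.0912

8
```

View pics/w1.png

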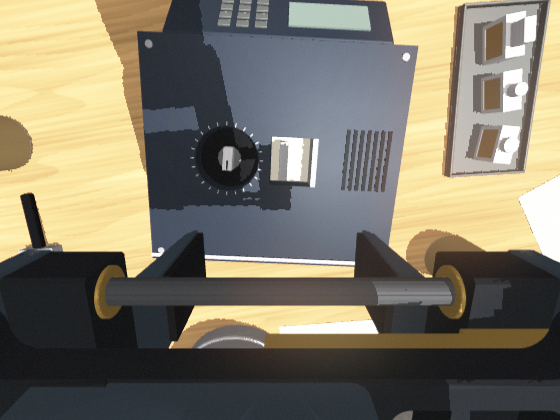

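The wrist view shows the whole deck. The well is at (228,158), the bar at (230,157), the pocket at (292,160), the strip at (314,162) and the tray at top right, with the barred cell nearest the robot. I'll enlarge the pocket and well to measure them.

```bash
python3 - <<'E'
import cv2
a=cv2.imread("pics/w1.png")
cv2.imwrite("pics/w1a.png",cv2.resize(a[110:210,185:330],None,fx=5.5,fy=5.5,interpolation=cv2.INTER_CUBIC))
cv2.imwrite("pics/w1b.png",cv2.resize(a[0:190,430:560],None,fx=3,fy=3,interpolation=cv2.INTER_CUBIC))
E
```

```text
(no output)
```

View pics/w1a.png

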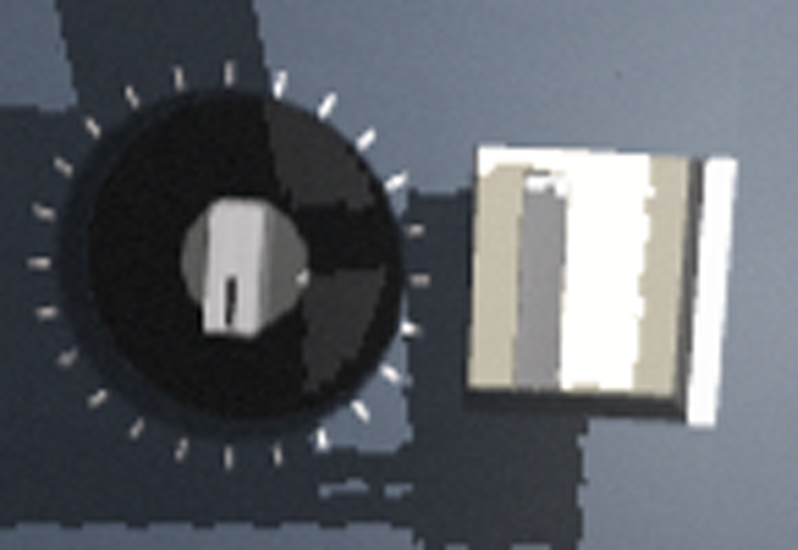

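View pics/w1b.png

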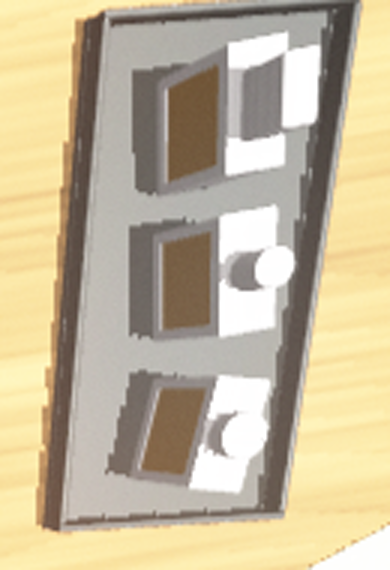

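The enlarged crop shows the top cell with a flat rectangular bar at full px (532,29). The other two have round caps, at (521,89) and (510,144). I'll move over the barred cell.

```bash
python3 - <<'E'
from h import *
s=bot.sense();pose=([ 0.5825,-0.0346,0.3314],s["tcp_rot"])
pose=(s["ee_pos"],s["tcp_rot"]);st()
S=5.5
def c(x,y,z):return cast("wrist",(185+(x+.5)/S-.5,110+(y+.5)/S-.5),z,pose).round(4)
for n,x,y,z in [("s1",705,158,.12),("s2",688,425,.12),("s3",738,160,.12),("s4",716,427,.12),("tickL",48,264,.12),("tickR",412,280,.12),("tickT",230,85,.12),("tickB",229,447,.12)]: print(n,c(x,y,z))
for x,y in [(288,50),(320,45),(317,122),(283,126)]: print(cast("wrist",(430+x/3,y/3),.074,pose).round(4))
for x,y in [(138,31),(418,45),(400,264),(150,257)]: print(cast("wrist",(x,y),.12,pose).round(4))
E
```

```text
2.6 [ 0.5814 -0.0359  0.3313] yaw -0.1631 q [-0.1   0.09  1.91 -0.    1.14 -1.51] w 0.0914 F [-0.99 -0.56 -0.97] M [ 0.015 -0.141  0.039]
s1 [0.5208 0.0119 0.12  ]
s2 [0.5766 0.0007 0.12  ]
s3 [0.5224 0.0187 0.12  ]
s4 [0.578  0.0067 0.12  ]
tickL [ 0.52   -0.1297  0.12  ]
tickR [ 0.5359 -0.0534  0.12  ]
tickT [ 0.4903 -0.0836  0.12  ]
tickB [ 0.5651 -0.0997  0.12  ]
[0.4249 0.2837 0.074 ]
[0.4252 0.296  0.074 ]
[0.4527 0.2963 0.074 ]
[0.452 0.283 0.074]
[ 0.3812 -0.1565  0.12  ]
[0.4428 0.1361 0.12  ]
[0.6952 0.1021 0.12  ]
[ 0.6339 -0.2143  0.12  ]
```

>>> drive_tool(plan="-0.011 0 0.039 0 -0.25 0 0.0912; -0.0105 0 0.039 0 -0.25 0 0.0912; -0.0095 0 0.039 0 -0.25 0 0.0912; -0.0085 0 0.0395 0 -0.25 0 0.0912; -0.0075 0 0.04 0 -0.25 0 0.0912; -0.0065 0 0.04 0 -0.25 0 0.0912; -0.005 0 0.04 0 -0.25 0 0.0912; 0 0 0 0 0 0 0.0912")

```text
time_s: 3.4
ee_pos: [0.5432, 0.2468, 0.33]
tcp_rot: [-1.573, -0.004, 0.007]
force: [-0.6, -1.0, -0.1]
width: 0.0908
```

```bash
python3 - <<'E'
from h import *
st()
cv2.imwrite("pics/w2.png",bot.get_image("wrist")[:,:,::-1]);st()
E
```

```text
3.4 [0.5432 0.2468 0.33  ] yaw 0.0071 q [ 0.39  0.12  1.88 -0.    1.15 -1.19] w 0.0908 F [-0.56 -1.01 -0.09] M [ 0.091 -0.134  0.062]
3.45 [0.5434 0.2452 0.3299] yaw 0.0062 q [ 0.39  0.12  1.88 -0.    1.15 -1.19] w 0.0911 F [ 0.42 -0.58 -1.29] M [ 0.074 -0.169 -0.002]
```

View pics/w2.png

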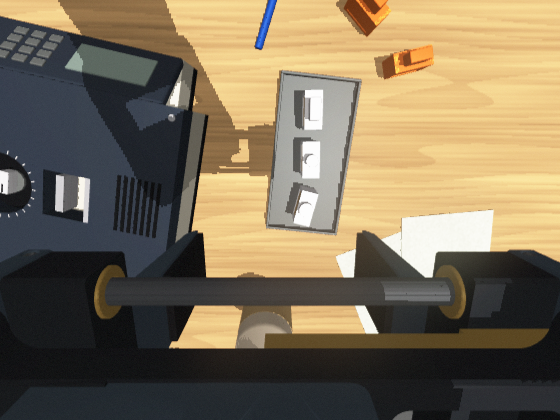

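```bash
python3 - <<'E'
import cv2
a=cv2.imread("pics/w2.png")
cv2.imwrite("pics/w2a.png",cv2.resize(a[80:140,285:345],None,fx=10,fy=10,interpolation=cv2.INTER_CUBIC))
E
```

```text
(no output)
```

View pics/w2a.png

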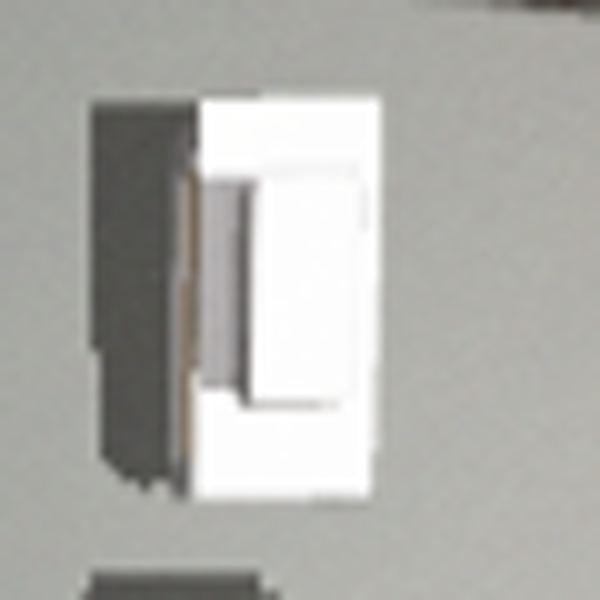

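The crop shows the block top at z 0.05 with corners (200,98), (380,98), (372,497) and (193,500), and the bar top spanning about (250,175) to (355,402).

```bash
python3 - <<'E'
from h import *
s=bot.sense();pose=([0.5433,0.246,.33],s["tcp_rot"])
def c(x,y,z):return cast("wrist",(285+(x+.5)/10-.5,80+(y+.5)/10-.5),z,pose)
b=np.array([c(x,y,.05) for x,y in [(200,98),(380,98),(372,497),(193,500)]])
t=np.array([c(x,y,.074) for x,y in [(253,172),(358,172),(350,402),(247,402)]])
for q in (b,t):
  print(q.round(4).tolist(),"mid",q.mean(0).round(4)); d=q[2]+q[3]-q[0]-q[1];print("yaw",np.arctan2(d[1],d[0]),"size",np.linalg.norm(d)/2,np.linalg.norm(q[0]-q[1]))
rows([((.4385,.288,.13),.01)],.05,40)
E
```

```text
[[0.4133, 0.2766, 0.05], [0.4131, 0.3004, 0.05], [0.464, 0.3015, 0.05], [0.4645, 0.2771, 0.05]] mid [0.4387 0.2889 0.05  ]
yaw 0.01610251076324141 size 0.0510465825562817 0.023804418732771507
[[0.425, 0.2817, 0.074], [0.4249, 0.2949, 0.074], [0.4526, 0.2951, 0.074], [0.4526, 0.2819, 0.074]] mid [0.4388 0.2884 0.074 ]
yaw 0.005102285669039581 size 0.027620967545180827 0.01318768707237904
-0.0174 0.0333 0.0074 0.03 -0.01 -0.02 0.05; -0.0174 0.0333 0.0073 0 -0.01 0 0.05; -0.0174 0.0333 0.0073 0 -0.01 0 0.05; -0.0174 0.0333 0.0073 0 -0.01 0 0.05; -0.0174 0.0333 0.0073 0 -0.01 0 0.05; -0.0174 0.0333 0.0073 0 -0.01 0 0.05

6
```

>>> drive_tool(plan="-0.0175 0.033 0.0073 0.03 -0.05 -0.02 0.05; -0.0175 0.033 0.0073 0 0 0 0.05; -0.0175 0.033 0.0073 0 0 0 0.05; -0.0175 0.033 0.0073 0 0 0 0.05; -0.0175 0.033 0.0073 0 0 0 0.05; -0.0175 0.033 0.0073 0 0 0 0.05; 0 0 0 0 0 0 0.05; 0 0 0 0 0 0 0.05")

```text
time_s: 4.25
ee_pos: [0.4377, 0.277, 0.1276]
tcp_rot: [-1.572, 0.004, -0.009]
force: [0.0, 1.0, 0.9]
width: 0.0499
```

```bash
python3 - <<'E'
from h import *
st();rows([((.4388,.2885,.13),.012),((.4388,.2885,.076),.012)],.05,40,step=.02)
E
```

```text
4.25 [0.4377 0.277  0.1276] yaw -0.0079 q [ 0.52  0.26  2.14 -0.    0.73 -1.04] w 0.0499 F [0.03 1.03 0.88] M [ 0.09  -0.171  0.026]
0.001 -0.0024 0.0115 0.01 -0.19 0.03 0.05; 0 0.018 0 0 -0 0 0.05; 0 0.018 0 0 0 0 0.05; 0 0.018 0 0 0 0 0.05

4
```

>>> drive_tool(plan="0.001 0 0.0115 0 -0.2 0.03 0.05; 0 0 0 0 0 0 0.05; 0 0.018 0 0 0 0 0.05; 0 0.018 0 0 0 0 0.05; 0 0.013 0 0 0 0 0.05; 0 0 0 0 0 0 0.05")

```text
time_s: 4.85
ee_pos: [0.4473, 0.2906, 0.0849]
tcp_rot: [-1.566, -0.018, -0.0]
force: [-0.9, 0.1, 1.0]
width: 0.0502
```

```bash
python3 - <<'E'
from h import *
st();cv2.imwrite("pics/w3.png",bot.get_image("wrist")[:,:,::-1]);rows([((.4388,.2885,.076),.012)],.05,40,step=.02)
E
```

```text
4.85 [0.4473 0.2906 0.0849] yaw 0.0112 q [ 0.53  0.36  2.13 -0.    0.65 -1.05] w 0.0502 F [-0.88  0.09  0.99] M [ 0.073 -0.057  0.019]
-0.009 0.0096 -0.0023 -0.05 -0.01 0.12 0.05

1
```

View pics/w3.png

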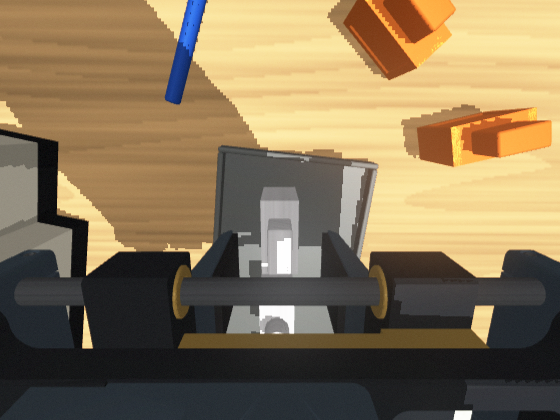

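>>> drive_tool(plan="-0.009 0.005 -0.002 -0.05 0 0.12 0.05; 0 0 0 0 0 0 0.05; 0 0 0 0 0 0 0.05")

```text
time_s: 5.2
ee_pos: [0.439, 0.2891, 0.082]
tcp_rot: [-1.57, -0.009, 0.008]
force: [0.9, 0.1, 0.3]
width: 0.05
```

```bash
python3 - <<'E'
from h import *
st();rows([((.4388,.2885,.076),.012)],.05,40,step=.02)
E
```

```text
5.2 [0.439  0.2891 0.082 ] yaw 0.0113 q [ 0.54  0.36  2.13  0.    0.65 -1.04] w 0.05 F [0.87 0.11 0.3 ] M [ 0.107 -0.126 -0.001]
-0.0002 0.006 -0.0006 -0.01 -0.01 0.01 0.05

1
```

>>> drive_tool(plan="0 0.006 -0.0005 0 0 0 0.05; 0 0 0 0 0 0 0.05")

```text
time_s: 5.4
ee_pos: [0.4392, 0.2887, 0.0762]
tcp_rot: [-1.569, -0.01, 0.008]
force: [-0.7, 0.2, -0.8]
width: 0.0502
```

```bash
python3 - <<'E'
from h import *
st()
E
```

```text
5.4 [0.4392 0.2887 0.0762] yaw 0.0114 q [ 0.54  0.37  2.14  0.    0.64 -1.05] w 0.0502 F [-0.69  0.23 -0.77] M [ 0.094 -0.104  0.007]
```

>>> drive_tool(plan="0 0 0 0 0 0 0.008; 0 0 0 0 0 0 0.008; 0 0 0 0 0 0 0.008; 0 0 0 0 0 0 0.008; 0 0 0 0 0 0 0.008", newtons=25)

```text
time_s: 5.9
ee_pos: [0.4394, 0.2888, 0.0763]
tcp_rot: [-1.569, -0.01, 0.008]
force: [0.7, 2.0, -1.7]
width: 0.0137
```

```bash
python3 - <<'E'
from h import *
st()
E
```

```text
5.9 [0.4394 0.2888 0.0763] yaw 0.0114 q [ 0.54  0.37  2.14  0.    0.64 -1.05] w 0.0137 F [ 0.69  2.   -1.73] M [ 0.564 -0.151  0.019]
```

```bash
python3 - <<'E'
from h import *
s=bot.sense();pose=(np.array([.5820,-.0353,.3313]),Rdown(-.162)); pose=(pose[0],Ro.from_matrix(pose[1]).as_rotvec())
S=5.5
def c(x,y,z):return cast("wrist",(185+(x+.5)/S-.5,110+(y+.5)/S-.5),z,pose)
A=np.array([c(705,158,.12),c(688,425,.12)]);m=A.mean(0)
yw=-.2;ex=np.array([np.cos(yw),np.sin(yw),0]);ey=np.array([-np.sin(yw),np.cos(yw),0])
print("face",m.round(4))
for n,x,y,z in [("jaw r",655,165,.115),("jaw r",637,380,.115),("jaw l",565,180,.115),("jawl",560,380,.115),("pk l",475,150,.12),("pk lb",468,390,.12),("jb",528,172,.115),("jb",518,385,.115)]:
  q=c(x,y,z)-m;print(n,(q@ex).round(4),(q@ey).round(4))
rows([((.4394,.2888,.25),.0114),((.56,-.0,.25),-.2)],.008,60)
E
```

```text
face [0.5492 0.0073 0.12  ]
jaw r -0.0265 -0.0101
jaw r 0.0197 -0.0113
jaw l -0.0226 -0.0291
jawl 0.0204 -0.0283
pk l -0.0282 -0.0484
pk lb 0.0226 -0.0484
jb -0.024 -0.0371
jb 0.0218 -0.0375
0.0001 -0.0434 0.0001 -0.01 -0 0.02 0.008; -0 -0.0434 -0 0 -0 0 0.008; -0 -0.0434 -0 0 -0 0 0.008; -0 -0.0434 -0 0 -0 0 0.008; 0.0168 0 -0.0415 0 0.29 0 0.008; 0.018 0 -0.0409 0 0.29 0 0.008; 0.0192 0 -0.0404 0 0.29 0 0.008; 0.0204 0 -0.0398 0 0.29 0 0.008

0.0216 0 -0.0391 0 0.29 0 0.008; 0.0228 0 -0.0385 0 0.29 0 0.008; 0.024 0 -0.0378 0 0.29 0 0.008

11
```

>>> drive_tool(plan="0 -0.043 0 0 0 0 0.008; 0 -0.043 0 0 0 0 0.008; 0 -0.043 0 0 0 0 0.008; 0 -0.043 0 0 0 0 0.008; 0.021 0 -0.041 0 0.29 0 0.008; 0.022 0 -0.041 0 0.29 0 0.008; 0.023 0 -0.04 0 0.29 0 0.008; 0.0245 0 -0.04 0 0.29 0 0.008")

```text
time_s: 6.7
ee_pos: [0.524, 0.1217, 0.2555]
tcp_rot: [-1.569, 0.082, -0.084]
force: [0.6, 0.8, -0.8]
width: 0.0138
```

```bash
python3 - <<'E'
from h import *
st()
rows([((.622,-.021,.25),-.2)],.008,60)
E
```

```text
6.7 [0.524  0.1217 0.2555] yaw -0.1056 q [ 0.19  0.1   2.05 -0.    0.99 -1.28] w 0.0138 F [ 0.58  0.82 -0.79] M [ 0.107 -0.241  0.009]
0.0281 0.0014 -0.0329 -0 0.23 0.01 0.008; 0.0289 0.0014 -0.0322 0 0.23 0 0.008; 0.0296 0.0014 -0.0315 0 0.23 0 0.008; 0.0304 0.0014 -0.0308 0 0.23 0 0.008

4
```

>>> drive_tool(plan="0.028 0.0014 -0.031 0 0.23 0 0.008; 0.029 0.0014 -0.03 0 0.23 0 0.008; 0.0295 0.0014 -0.029 0 0.23 0 0.008; 0.0305 0.0014 -0.029 0 0.23 0 0.008; 0 0 0 0 0 0 0.008; 0 0 0 0 0 0 0.008; 0 0 0 0 0 0 0.008; 0 0 0 0 0 0 0.008")

```text
time_s: 7.5
ee_pos: [0.6255, -0.0235, 0.2486]
tcp_rot: [-1.564, 0.166, -0.166]
force: [1.4, -0.2, -1.6]
width: 0.0139
```

```bash
python3 - <<'E'
from h import *
st()
im=bot.get_image("wrist")[:,:,::-1];cv2.imwrite("pics/w4.png",im);st()
E
```

```text
7.5 [ 0.6255 -0.0235  0.2486] yaw -0.2116 q [-0.07  0.25  1.88  0.    1.01 -1.43] w 0.0139 F [ 1.41 -0.18 -1.59] M [ 0.107 -0.179  0.004]
7.55 [ 0.6255 -0.0233  0.2487] yaw -0.2115 q [-0.07  0.25  1.88  0.    1.01 -1.43] w 0.0139 F [-0.13 -0.68 -2.19] M [ 0.037 -0.088 -0.023]
```

View pics/w4.png

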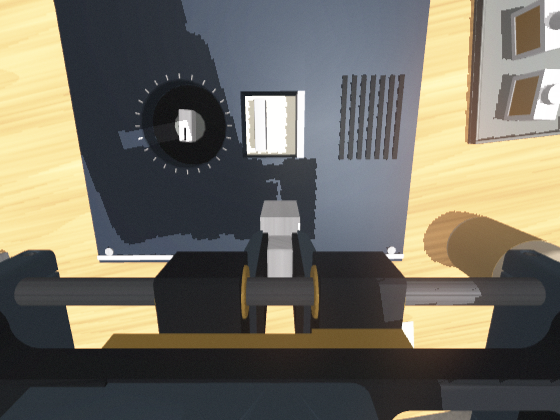

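```bash
python3 - <<'E'
import cv2
a=cv2.imread("pics/w4.png")
cv2.imwrite("pics/w4a.png",cv2.resize(a[80:170,235:315],None,fx=6.6,fy=6.6,interpolation=cv2.INTER_CUBIC))
cv2.imwrite("pics/w4b.png",cv2.resize(a[70:180,130:240],None,fx=5.4,fy=5.4,interpolation=cv2.INTER_CUBIC))
E
```

```text
(no output)
```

View pics/w4a.png

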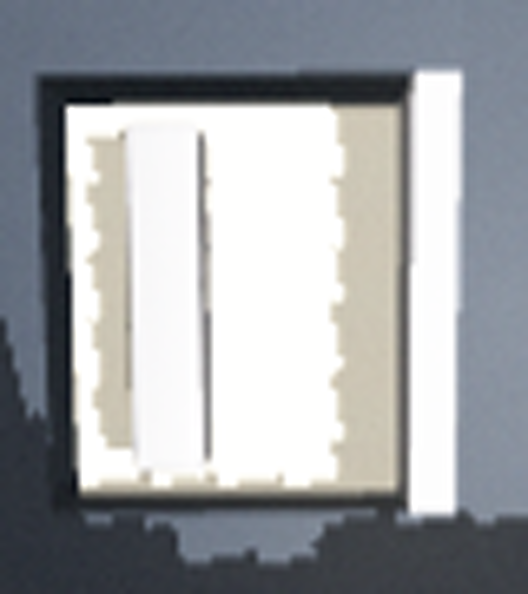

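View pics/w4b.png

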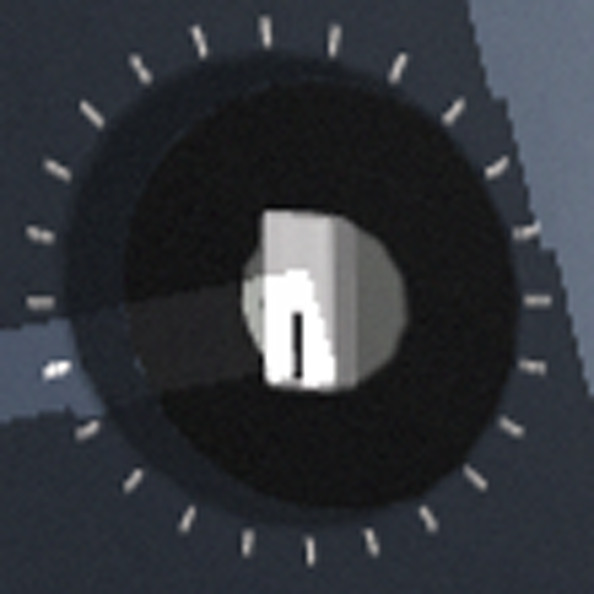

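Enlarged, the strip face line runs (412,72)–(406,512) and the jaw top's right edge runs (203,130)–(210,462). The knob's bar top has corners (265,212), (332,212), (335,388) and (267,385).

```bash
python3 - <<'E'
from h import *
pose=(np.array([.6255,-.0234,.2487]),bot.sense()["tcp_rot"])
def a(x,y,z):return cast("wrist",(235+(x+.5)/6.6-.5,80+(y+.5)/6.6-.5),z,pose)
def b(x,y,z):return cast("wrist",(130+(x+.5)/5.4-.5,70+(y+.5)/5.4-.5),z,pose)
f=np.array([a(412,72,.12),a(406,512,.12)]);d=f[1]-f[0];yw=np.arctan2(d[1],d[0]);print("strip",f.round(4),np.linalg.norm(d),"yaw",yw)
m=f.mean(0);ex=np.array([np.cos(yw),np.sin(yw),0]);ey=np.array([-np.sin(yw),np.cos(yw),0])
for n,x,y,z in [("jaw",203,130,.115),("jaw",210,462,.115),("jawl",126,132,.115),("jawl",135,470,.115),("pocketL",45,290,.12)]:
  q=a(x,y,z)-m;print(n,(q@ex).round(4),(q@ey).round(4))
print("face mid",m.round(4),"pocket",(m-ey*.012).round(4))
k=np.array([b(x,y,.116) for x,y in [(265,212),(332,212),(335,388),(267,385)]]);d=k[2]+k[3]-k[0]-k[1]
print("knob",k.mean(0).round(4),"yaw",np.arctan2(d[1],d[0]),np.linalg.norm(d)/2,np.linalg.norm(k[1]-k[0]))
T=[(40,302),(41,235),(57,170),(91,113),(141,69),(199,41),(266,31),(334,40),(399,67),(454,111),(497,168),(527,233),(538,300),(532,366),(511,428),(475,478),(428,519),(372,543),(310,551),(248,543),(187,519),(133,480),(88,430),(57,369)]
P=np.array([b(x,y,.12)[:2] for x,y in T]);(c,r)=cv2.minEnclosingCircle((P*1000).astype(np.float32));print("well",P.mean(0).round(4),c,r)
# held cell bottom far edge: seen at px top edge (261..299, 201)
E
```

```text
strip [[0.5219 0.0132 0.12  ]
 [0.5771 0.0015 0.12  ]] 0.05637211143869907 yaw -0.21012695483341168
jaw -0.0216 -0.0275
jaw 0.0217 -0.0271
jawl -0.0214 -0.0377
jawl 0.0228 -0.0375
pocketL -0.0011 -0.0486
face mid [0.5495 0.0074 0.12  ] pocket [ 0.547  -0.0044  0.12  ]
knob [ 0.529  -0.0901  0.116 ] yaw -0.277123876922453 0.02782888431509223 0.010962758372803675
well [ 0.5291 -0.0907] (529.12841796875, -90.6347885131836) 40.885868072509766
```

```bash
python3 - <<'E'
from h import *
a=cv2.imread("pics/w4.png")
cv2.imwrite("pics/w4c.png",cv2.resize(a[190:290,235:325],None,fx=6,fy=6,interpolation=cv2.INTER_CUBIC))
s=st();pose=(np.array([.6255,-.0234,.2487]),s["tcp_rot"]);R=Ro.from_rotvec(s["tcp_rot"]).as_matrix()
for X in [(-.0256,.0723,-.012),(-.0256,.0723,.012),(-.0256,.0263,-.012),(-.0256,.0263,.012)]:
    print(X,(proj("wrist",R@np.array(X)+pose[0],pose)-[235,190])*6)
print(R[:,1])
E
```

```text
7.55 [ 0.6255 -0.0233  0.2487] yaw -0.2115 q [-0.07  0.25  1.88  0.    1.01 -1.43] w 0.0139 F [-0.13 -0.68 -2.19] M [ 0.037 -0.088 -0.023]
(-0.0256, 0.0723, -0.012) [177.24332435  58.02316015]
(-0.0256, 0.0723, 0.012) [369.30792242  58.23945648]
(-0.0256, 0.0263, -0.012) [154.79083295 157.13814322]
(-0.0256, 0.0263, 0.012) [393.55159933 157.41887941]
[-6.26136621e-05  6.54486655e-05 -9.99999996e-01]
```

View pics/w4c.png

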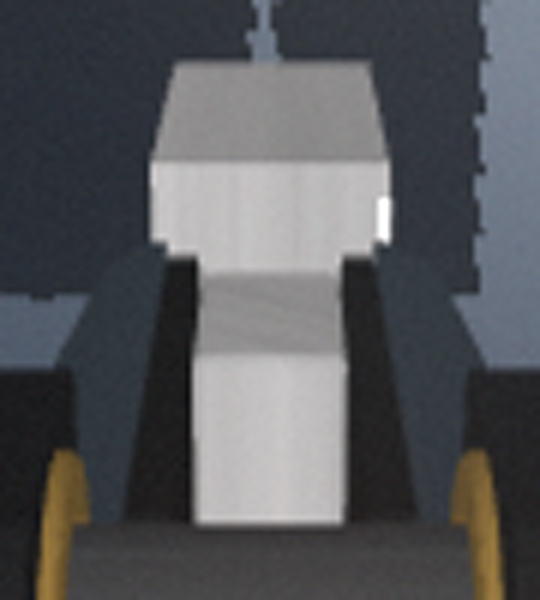

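```bash
python3 - <<'E'
from h import *
rows([((.547,-.0058,.215),-.209)],.008,60)
E
```

```text
-0.0402 0.0168 0.0003 -0 -0.01 -0 0.008; -0.0402 0.0168 0.0004 0 -0.01 0 0.008

2
```

>>> drive_tool(plan="-0.026 0.011 0.0003 0 0 0 0.008; -0.027 0.011 0.0003 0 0 0 0.008; -0.027 0.011 0.0003 0 0 0 0.008; 0 0 0 0 0 0 0.008; 0 0 0 0 0 0 0.008")

```text
time_s: 8.05
ee_pos: [0.5438, -0.0018, 0.2156]
tcp_rot: [-1.564, 0.16, -0.163]
force: [0.7, -0.8, -0.5]
width: 0.013
```

```bash
python3 - <<'E'
from h import *
st()
rows([((.547,-.0058,.20),-.209)],.008,60)
E
```

```text
8.05 [ 0.5438 -0.0018  0.2156] yaw -0.2061 q [-0.05  0.16  2.06  0.    0.92 -1.41] w 0.013 F [ 0.67 -0.75 -0.45] M [ 0.083 -0.168  0.001]
0.0039 0.0156 -0.0033 -0 0.03 0.02 0.008

1
```

>>> drive_tool(plan="0.004 0.008 -0.0033 0 0.03 0.02 0.008; 0 0.008 0 0 0 0 0.008; 0 0 0 0 0 0 0.008; 0 0 0 0 0 0 0.008")

```text
time_s: 8.45
ee_pos: [0.5495, -0.006, 0.199]
tcp_rot: [-1.564, 0.163, -0.165]
force: [-1.3, -1.4, -1.3]
width: 0.014
```

```bash
python3 - <<'E'
from h import *
st()
rows([((.547,-.0058,.20),-.209)],.008,60)
cv2.imwrite("pics/w5.png",bot.get_image("wrist")[:,:,::-1])
E
```

```text
8.45 [ 0.5495 -0.006   0.199 ] yaw -0.2088 q [-0.05  0.19  2.06  0.    0.89 -1.42] w 0.014 F [-1.32 -1.4  -1.26] M [ 0.117 -0.142  0.007]
-0.0025 -0.001 -0.0004 -0.01 0 0.02 0.008

1
```

View pics/w5.png

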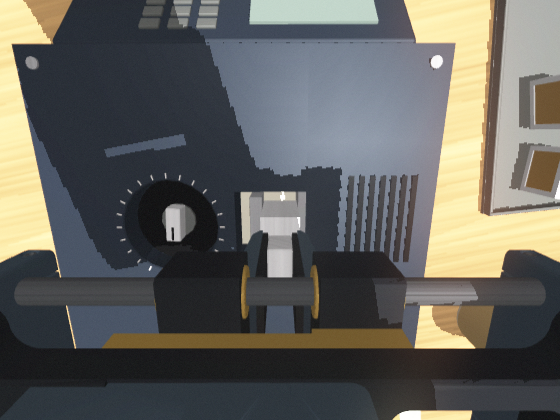

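>>> drive_tool(plan="-0.0025 0 -0.0005 0 0 0.02 0.008; 0 0.006 0 0 0 0 0.008; 0 0.005 0 0 0 0 0.008; 0 0 0 0 0 0 0.008; 0 0 0 0 0 0 0.008")

```text
time_s: 9.0
ee_pos: [0.5469, -0.006, 0.1871]
tcp_rot: [-1.564, 0.164, -0.164]
force: [-0.5, 0.1, -1.5]
width: 0.0134
```

```bash
python3 - <<'E'
from h import *
st()
rows([((.547,-.0058,.187),-.209)],.008,60)
a=bot.get_image("wrist")[:,:,::-1]
cv2.imwrite("pics/w6.png",cv2.resize(a[170:260,225:325],None,fx=6,fy=6,interpolation=cv2.INTER_CUBIC))
E
```

```text
9.0 [ 0.5469 -0.006   0.1871] yaw -0.2089 q [-0.05  0.21  2.07  0.    0.87 -1.42] w 0.0134 F [-0.5   0.07 -1.47] M [ 0.102 -0.152  0.044]
0.0001 0.0001 0.0002 -0.01 0 -0 0.008

1
```

View pics/w6.png

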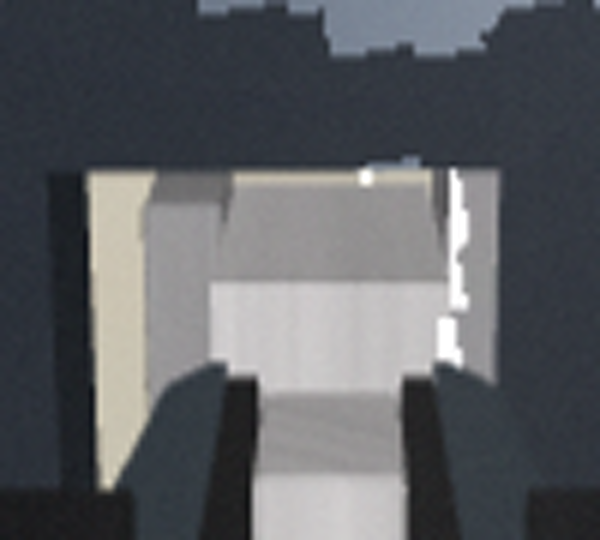

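```bash
python3 - <<'E'
from h import *
s=st();pose=(s["ee_pos"],s["tcp_rot"]);R=Ro.from_rotvec(s["tcp_rot"]).as_matrix()
f=lambda X:(proj("wrist",X,pose)-[225,170]+.5)*6
for z in(-.012,.012): print("cell",f(R@np.array([-.0256,.0723,z])+pose[0]))
m=np.array([.5495,.0074,.12]);yw=-.209;ex=np.array([np.cos(yw),np.sin(yw),0]);ey=np.array([-np.sin(yw),np.cos(yw),0]);ez=np.array([0,0,1])
print("face top",f(m-ex*.028),"at .115",f(m-ex*.028-ez*.005),"jaw",f(m-ex*.023-ey*.0273-ez*.005))
a=bot.get_image("wrist")[:,:,::-1]
cv2.imwrite("pics/w6b.png",cv2.resize(a[190:225,255:305],None,fx=16,fy=16,interpolation=cv2.INTER_CUBIC))
E
```

```text
9.05 [ 0.5468 -0.006   0.1872] yaw -0.2089 q [-0.05  0.21  2.07  0.    0.87 -1.42] w 0.0137 F [-0.67 -0.44 -2.5 ] M [ 0.092 -0.113 -0.007]
cell [240.2193951  181.04278133]
cell [432.2836065  181.25885074]
face top [448.14511773 170.11968219] at .115 [445.64768339 161.67665305] jaw [226.97926633 200.59097653]
```

View pics/w6b.png

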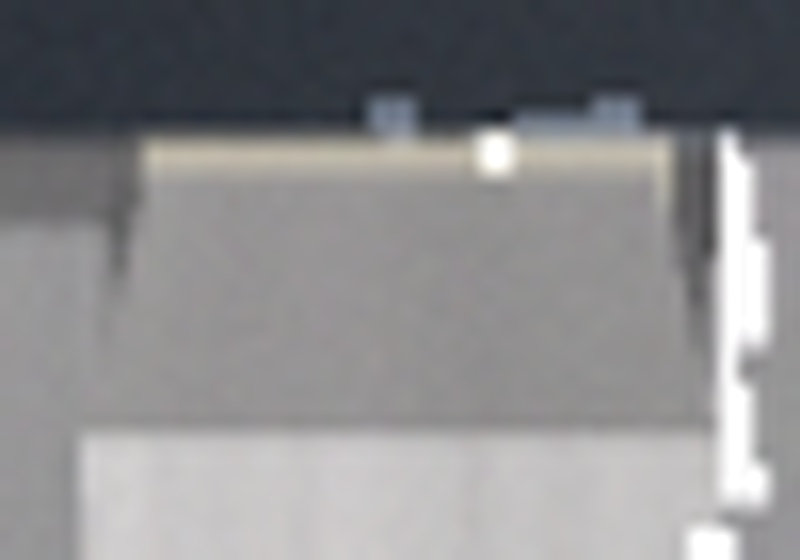

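>>> drive_tool(plan="-0.0005 0.005 0.0003 0 0 0 0.008; -0.0005 0.005 0 0 0 0 0.008; 0 0.005 0 0 0 0 0.008; 0 0 0 0 0 0 0.008; 0 0 0 0 0 0 0.008")

```text
time_s: 9.6
ee_pos: [0.5459, -0.0054, 0.1709]
tcp_rot: [-1.564, 0.164, -0.164]
force: [-0.3, 0.5, -1.0]
width: 0.0141
```

```bash
python3 - <<'E'
from h import *
st()
rows([((.547,-.0056,.156),-.209)],.008,60)
E
```

```text
9.6 [ 0.5459 -0.0054  0.1709] yaw -0.2089 q [-0.05  0.23  2.08  0.    0.83 -1.42] w 0.0141 F [-0.32  0.51 -1.  ] M [ 0.079 -0.17  -0.005]
0.0011 0.0149 0 -0.01 0 -0 0.008

1
```

>>> drive_tool(plan="0.001 0.005 0 0 0 0 0.008; 0 0.005 0 0 0 0 0.008; 0 0.002 0 0 0 0 0.008; 0 0 0 0 0 0 0.008")

```text
time_s: 10.0
ee_pos: [0.5471, -0.0056, 0.1579]
tcp_rot: [-1.564, 0.164, -0.164]
force: [-0.0, -0.2, -2.3]
width: 0.0139
```

```bash
python3 - <<'E'
from h import *
st()
rows([((.547,-.0056,.156),-.209)],.008,60)
E
```

```text
10.0 [ 0.5471 -0.0056  0.1579] yaw -0.2089 q [-0.05  0.25  2.08  0.    0.81 -1.42] w 0.0139 F [-0.01 -0.24 -2.3 ] M [ 0.062 -0.159 -0.029]
-0.0001 0.0019 0 -0.01 0 -0 0.008

1
```

Lowering in 1 mm steps until it touches the floor.

>>> drive_tool(plan="0 0.001 0 0 0 0 0.008; 0 0.0005 0 0 0 0 0.008; 0 0 0 0 0 0 0.008")

```text
time_s: 10.3
ee_pos: [0.5472, -0.0057, 0.1564]
tcp_rot: [-1.564, 0.164, -0.164]
force: [0.2, 0.8, -1.7]
width: 0.0137
```

>>> drive_tool(plan="0 0.001 0 0 0 0 0.008; 0 0 0 0 0 0 0.008")

```text
time_s: 10.5
ee_pos: [0.5476, -0.0055, 0.1565]
tcp_rot: [-1.563, 0.164, -0.165]
force: [0.5, 0.6, -1.5]
width: 0.0139
```

>>> drive_tool(plan="0 0.001 0 0 0 0 0.008; 0 0.001 0 0 0 0 0.008; 0 0 0 0 0 0 0.008")

```text
time_s: 10.8
ee_pos: [0.5482, -0.0055, 0.1565]
tcp_rot: [-1.563, 0.163, -0.165]
force: [0.7, 0.3, -0.7]
width: 0.0138
```

```bash
python3 - <<'E'
from h import *
st()
a=bot.get_image("wrist")[:,:,::-1]
cv2.imwrite("pics/w7.png",cv2.resize(a[150:260,205:345],None,fx=5,fy=5,interpolation=cv2.INTER_CUBIC))
E
```

```text
10.8 [ 0.5482 -0.0055  0.1565] yaw -0.209 q [-0.05  0.26  2.08  0.    0.81 -1.42] w 0.0138 F [ 0.69  0.31 -0.66] M [ 0.056 -0.12  -0.015]
```

View pics/w7.png

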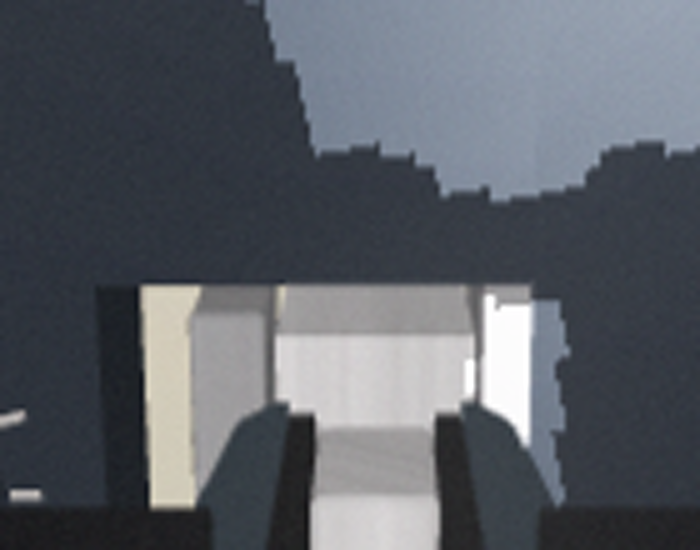

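Descent stopped at z 0.1565 against 0.1563 expected, and the weight has come off the wrist. The cell is sitting on the floor between jaw and strip, so I'll release it.

>>> drive_tool(plan="0 0 0 0 0 0 0.035; 0 0 0 0 0 0 0.035; 0 0 0 0 0 0 0.035; 0 0 0 0 0 0 0.035; 0 -0.03 0 0 0 0 0.035; 0 -0.03 0 0 0 0 0.035; 0 -0.03 0 0 0 0 0.035; 0 0 0 0 0 0 0.035")

```text
time_s: 11.65
ee_pos: [0.5476, -0.0056, 0.2481]
tcp_rot: [-1.563, 0.165, -0.163]
force: [0.2, 0.1, -1.6]
width: 0.0351
```

```bash
python3 - <<'E'
from h import *
st()
rows([((.61,-.05,.25),-.25)],.025,60)
E
```

```text
11.65 [ 0.5476 -0.0056  0.2481] yaw -0.2091 q [-0.05  0.12  2.04  0.    0.98 -1.42] w 0.0351 F [ 0.19  0.15 -1.58] M [ 0.076 -0.163 -0.018]
0.0351 -0.001 -0.0152 -0.01 0.2 -0.01 0.025; 0.0354 -0.0009 -0.0145 0 0.2 0 0.025

2
```

>>> drive_tool(plan="0.035 0 -0.015 0 0.2 0 0.025; 0.034 0 -0.0145 0 0.2 0 0.025; 0 0 0 0 0 0 0.025; 0 0 0 0 0 0 0.025; 0 0 0 0 0 0 0.025")

```text
time_s: 12.15
ee_pos: [0.6092, -0.0503, 0.2463]
tcp_rot: [-1.561, 0.199, -0.196]
force: [0.7, -0.0, -0.6]
width: 0.0251
```

```bash
python3 - <<'E'
from h import *
st()
a=bot.get_image("wrist")[:,:,::-1];cv2.imwrite("pics/w8.png",a)
cv2.imwrite("pics/w8a.png",cv2.resize(a[60:200,170:360],None,fx=4.2,fy=4.2,interpolation=cv2.INTER_CUBIC))
E
```

```text
12.15 [ 0.6092 -0.0503  0.2463] yaw -0.2515 q [-0.12  0.23  1.91  0.    1.   -1.44] w 0.0251 F [ 0.68 -0.02 -0.56] M [ 0.066 -0.129 -0.016]
```

View pics/w8a.png

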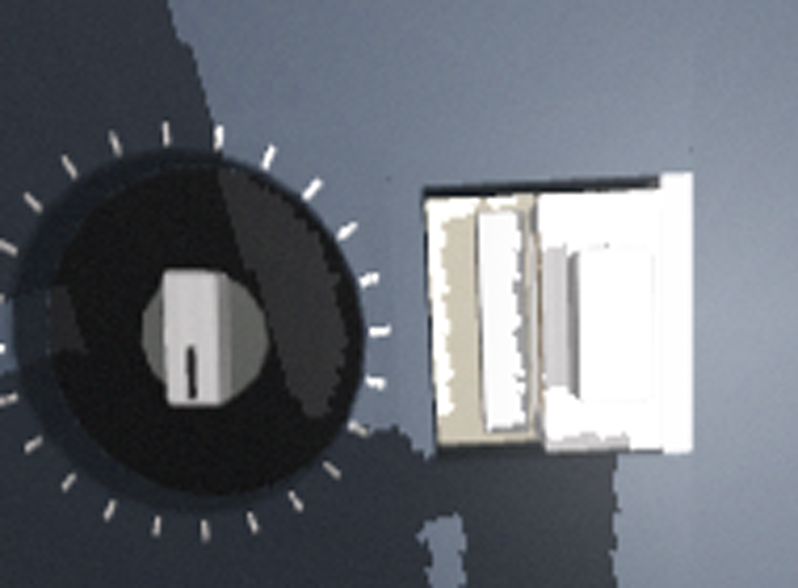

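The cell stands square in the pocket beside the strip, with block edges at crop x 540–660 and the bar upright. Next I'll re-measure the knob bar from this view.

```bash
python3 - <<'E'
from h import *
s=bot.sense();a=cv2.imread("pics/w8.png")
cv2.imwrite("pics/w8b.png",cv2.resize(a[115:170,195:245],None,fx=10,fy=10,interpolation=cv2.INTER_CUBIC))
rows([((.5292,-.0904,.20),-.277)],.025,60)
E
```

```text
-0.0224 0.0154 -0.0196 -0.01 0.08 -0.02 0.025; -0.0222 0.0154 -0.0198 0 0.08 0 0.025; -0.0221 0.0154 -0.02 0 0.08 0 0.025

3
```

View pics/w8b.png

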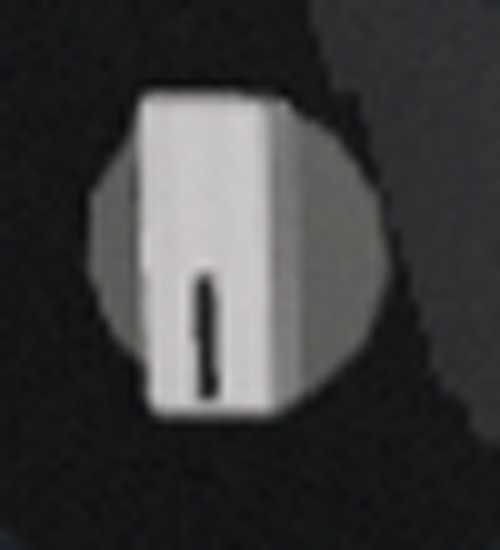

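```bash
python3 - <<'E'
from h import *
s=bot.sense();pose=(s["ee_pos"],s["tcp_rot"])
k=np.array([cast("wrist",(195+(x+.5)/10-.5,115+(y+.5)/10-.5),.116,pose) for x,y in [(140,95),(266,95),(275,412),(150,412)]])
d=k[2]+k[3]-k[0]-k[1];print(k.mean(0).round(4),np.arctan2(d[1],d[0]),np.linalg.norm(d)/2,np.linalg.norm(k[1]-k[0]))
E
```

```text
[ 0.5288 -0.09    0.116 ] -0.27468977398574973 0.027689395343603228 0.011173430322032567
```

>>> drive_tool(plan="-0.022 0.0155 -0.0195 0 0.08 0 0.025; -0.022 0.0155 -0.0195 0 0.08 0 0.025; -0.022 0.0155 -0.0195 0 0.08 0 0.025; 0 0 0 0 0 0 0.025; 0 0 0 0 0 0 0.025")

```text
time_s: 12.7
ee_pos: [0.5247, -0.0879, 0.1978]
tcp_rot: [-1.558, 0.216, -0.213]
force: [0.4, -0.6, 0.6]
width: 0.0253
```

```bash
python3 - <<'E'
from h import *
st()
rows([((.529,-.0902,.16),-.277)],.025,60)
E
```

```text
12.7 [ 0.5247 -0.0879  0.1978] yaw -0.2736 q [-0.21  0.17  2.09  0.    0.88 -1.51] w 0.0253 F [ 0.42 -0.6   0.61] M [ 0.051 -0.156  0.013]
0.0048 0.0378 -0.0011 -0.01 0.03 -0.02 0.025

1
```

>>> drive_tool(plan="0.0045 0.015 -0.001 0 0.03 0 0.025; 0 0.015 0 0 0 0 0.025; 0 0 0 0 0 0 0.025; 0 0 0 0 0 0 0.025")

```text
time_s: 13.1
ee_pos: [0.5307, -0.089, 0.1656]
tcp_rot: [-1.558, 0.216, -0.215]
force: [-0.6, 0.5, 0.7]
width: 0.0247
```

```bash
python3 - <<'E'
from h import *
st()
rows([((.529,-.0902,.155),-.277)],.025,60)
a=bot.get_image("wrist")[:,:,::-1]
cv2.imwrite("pics/w9.png",a[150:350,130:430].repeat(2,0).repeat(2,1))
E
```

```text
13.1 [ 0.5307 -0.089   0.1656] yaw -0.275 q [-0.21  0.23  2.09  0.    0.82 -1.51] w 0.0247 F [-0.59  0.52  0.74] M [ 0.111 -0.146 -0.053]
-0.0014 0.0106 -0.0016 -0.01 0.02 -0.01 0.025

1
```

View pics/w9.png

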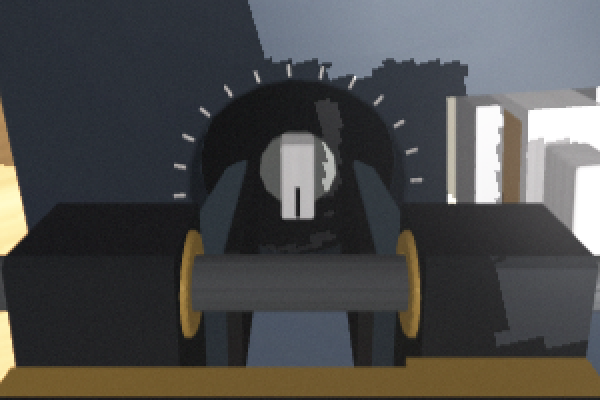

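>>> drive_tool(plan="-0.0015 0.005 -0.0015 0 0.02 0 0.025; 0 0.007 0 0 0 0 0.025; 0 0.007 0 0 0 0 0.025; 0 0 0 0 0 0 0.025; 0 0 0 0 0 0 0.025")

```text
time_s: 13.65
ee_pos: [0.529, -0.0901, 0.1453]
tcp_rot: [-1.558, 0.218, -0.217]
force: [-0.2, -0.3, -0.7]
width: 0.0253
```

```bash
python3 - <<'E'
from h import *
st()
rows([((.529,-.0902,.1265),-.277)],.025,60)
E
```

```text
13.65 [ 0.529  -0.0901  0.1453] yaw -0.2771 q [-0.21  0.26  2.1   0.    0.78 -1.51] w 0.0253 F [-0.18 -0.28 -0.74] M [ 0.037 -0.115  0.033]
0 0.0188 -0.0002 -0.02 -0 -0 0.025

1
```

>>> drive_tool(plan="0 0.006 0 0 0 0 0.025; 0 0.006 0 0 0 0 0.025; 0 0 0 0 0 0 0.025; -0.0005 0.004 0 0 0 0 0.025; 0 0.002 0 0 0 0 0.025; 0 0 0 0 0 0 0.025")

```text
time_s: 14.25
ee_pos: [0.5287, -0.09, 0.1259]
tcp_rot: [-1.558, 0.217, -0.218]
force: [-0.2, -0.2, 0.3]
width: 0.0248
```

```bash
python3 - <<'E'
from h import *
st()
rows([((.529,-.0902,.1265),-.277)],.025,60)
E
```

```text
14.25 [ 0.5287 -0.09    0.1259] yaw -0.2772 q [-0.21  0.29  2.11  0.    0.74 -1.51] w 0.0248 F [-0.16 -0.17  0.3 ] M [ 0.015 -0.204 -0.004]
0.0004 -0.0006 -0.0001 -0.02 -0 0 0.025

1
```

>>> drive_tool(plan="0 0 0 0 0 0 0.004; 0 0 0 0 0 0 0.004; 0 0 0 0 0 0 0.004; 0 0 0 0 0 0 0.004; 0 0 0 0 0 0 0.004", newtons=50)

```text
time_s: 14.75
ee_pos: [0.5289, -0.0893, 0.1261]
tcp_rot: [-1.558, 0.217, -0.218]
force: [1.3, -0.2, -2.8]
width: 0.0117
```

```bash
cat >> h.py <<'E'
def avg(n=4):
    L=[]
    for i in range(n):
        s=bot.sense();R=Ro.from_rotvec(s["tcp_rot"]).as_matrix()
        L.append([s["moment"][2],s["tau"][5],np.arctan2(R[1,0],R[0,0]),*s["force"],*s["ee_pos"],s["width"]]);
        if i<n-1: bot.get_image("top")
    L=np.array(L);print("t",s["time_s"],"Mz",L[:,0].round(3),"mean",L[:,0].mean().round(4),"tau6",L[:,1].round(3),"yaw",L[-1,2].round(4),"F",L.mean(0)[3:6].round(2),"p",L[-1,6:9].round(4),"w",L[-1,9].round(4))
E
python3 -c "
from h import *
avg(4)"
```

```text
t 14.9 Mz [0.174 0.154 0.185 0.218] mean 0.1825 tau6 [0.151 0.153 0.155 0.161] yaw -0.2769 F [ 1.15  0.74 -2.88] p [ 0.5289 -0.0894  0.1261] w 0.0114
```

>>> drive_tool(plan="0 0 0 0 0.3 0 0.004; 0 0 0 0 0 0 0.004")

```text
time_s: 15.1
ee_pos: [0.5289, -0.0893, 0.1261]
tcp_rot: [-1.555, 0.242, -0.243]
force: [1.1, 0.4, -2.1]
width: 0.0113
```

```bash
python3 -c "
from h import *
avg(3)"
```

```text
t 15.2 Mz [0.123 0.118 0.114] mean 0.1186 tau6 [0.679 0.347 0.166] yaw -0.3078 F [ 1.02  1.32 -2.37] p [ 0.5289 -0.0893  0.1261] w 0.0117
```

>>> drive_tool(plan="0 0 0 0 0.3 0 0.004; 0 0 0 0 0 0 0.004")

```text
time_s: 15.4
ee_pos: [0.5289, -0.0893, 0.1261]
tcp_rot: [-1.552, 0.265, -0.266]
force: [-0.0, 0.8, -3.5]
width: 0.0118
```

```bash
python3 -c "
from h import *
avg(3)"
```

```text
t 15.5 Mz [0.108 0.076 0.073] mean 0.0855 tau6 [0.676 0.331 0.133] yaw -0.3374 F [ 0.59  1.14 -3.37] p [ 0.5289 -0.0893  0.1261] w 0.0115
```

>>> drive_tool(plan="0 0 0 0 0.3 0 0.004; 0 0 0 0 0 0 0.004")

```text
time_s: 15.7
ee_pos: [0.529, -0.0892, 0.1261]
tcp_rot: [-1.549, 0.288, -0.289]
force: [0.6, 1.0, -1.5]
width: 0.0116
```

```bash
python3 -c "
from h import *
avg(3)"
```

```text
t 15.8 Mz [0.165 0.058 0.089] mean 0.1038 tau6 [0.673 0.325 0.122] yaw -0.3667 F [ 0.83  1.59 -2.27] p [ 0.5289 -0.0892  0.1261] w 0.0113
```

>>> drive_tool(plan="0 0 0 0 0.2 0 0.004")

```text
time_s: 15.9
ee_pos: [0.5289, -0.0892, 0.1261]
tcp_rot: [-1.547, 0.303, -0.304]
force: [0.7, 3.0, -2.1]
width: 0.0114
```

```bash
python3 -c "
from h import *
avg(4)"
```

```text
t 16.05 Mz [0.276 0.265 0.255 0.132] mean 0.232 tau6 [-0.467 -0.246  0.512  0.335] yaw -0.3876 F [ 0.87  2.38 -2.39] p [ 0.5289 -0.0892  0.1261] w 0.0116
```

>>> drive_tool(plan="0 0 0 0 0.2 0 0.004; 0 0 0 0 0.2 0 0.004")

```text
time_s: 16.25
ee_pos: [0.5289, -0.0892, 0.1261]
tcp_rot: [-1.541, 0.338, -0.339]
force: [1.0, 1.8, -2.7]
width: 0.0118
```

```bash
python3 -c "
from h import *
avg(4)"
```

```text
t 16.4 Mz [0.255 0.302 0.153 0.098] mean 0.2021 tau6 [-0.225 -0.118  0.574  0.325] yaw -0.4302 F [ 1.18  2.55 -3.07] p [ 0.5289 -0.0892  0.1261] w 0.0116
```

>>> drive_tool(plan="0 0 0 0 0.2 0 0.004; 0 0 0 0 0.2 0 0.004")

```text
time_s: 16.6
ee_pos: [0.529, -0.0891, 0.1261]
tcp_rot: [-1.536, 0.371, -0.372]
force: [1.4, 2.6, -2.3]
width: 0.0114
```

```bash
python3 -c "
from h import *
avg(4)"
```

```text
t 16.75 Mz [0.314 0.242 0.213 0.14 ] mean 0.2272 tau6 [-0.219 -0.117  0.577  0.325] yaw -0.473 F [ 1.48  2.99 -2.87] p [ 0.529  -0.0891  0.1261] w 0.011
```

>>> drive_tool(plan="0 0 0 0 0.2 0 0.004; 0 0 0 0 0.2 0 0.004")

```text
time_s: 16.95
ee_pos: [0.529, -0.0891, 0.1261]
tcp_rot: [-1.529, 0.405, -0.406]
force: [1.7, 3.4, -2.4]
width: 0.0116
```

```bash
python3 -c "
from h import *
avg(4)"
```

```text
t 17.1 Mz [0.298 0.321 0.207 0.143] mean 0.2422 tau6 [-0.218 -0.114  0.58   0.327] yaw -0.5158 F [ 1.41  3.47 -2.71] p [ 0.529  -0.0891  0.1261] w 0.0114
```

>>> drive_tool(plan="0 0 0 0 0.2 0 0.004; 0 0 0 0 0.2 0 0.004")

```text
time_s: 17.3
ee_pos: [0.5291, -0.089, 0.1261]
tcp_rot: [-1.523, 0.438, -0.439]
force: [2.8, 3.6, -3.1]
width: 0.0112
```

```bash
python3 -c "
from h import *
avg(4)"
```

```text
t 17.45 Mz [0.304 0.258 0.18  0.125] mean 0.2166 tau6 [-0.209 -0.107  0.586  0.334] yaw -0.5587 F [ 2.3   3.92 -2.98] p [ 0.529  -0.089   0.1261] w 0.0118
```

>>> drive_tool(plan="0 0 0 0 0.2 0 0.004; 0 0 0 0 0.2 0 0.004")

```text
time_s: 17.65
ee_pos: [0.5291, -0.089, 0.1261]
tcp_rot: [-1.515, 0.471, -0.472]
force: [2.8, 4.4, -3.1]
width: 0.012
```

```bash
python3 -c "
from h import *
avg(4)"
```

```text
t 17.8 Mz [0.293 0.257 0.206 0.198] mean 0.2384 tau6 [-0.209 -0.106  0.587  0.335] yaw -0.6014 F [ 2.67  4.61 -3.03] p [ 0.5291 -0.089   0.1261] w 0.0118
```

>>> drive_tool(plan="0 0 0 0 0.2 0 0.004; 0 0 0 0 0.2 0 0.004")

```text
time_s: 18.0
ee_pos: [0.5291, -0.0889, 0.1261]
tcp_rot: [-1.508, 0.504, -0.505]
force: [0.9, 4.1, -2.9]
width: 0.0119
```

```bash
python3 -c "
from h import *
avg(4)"
```

```text
t 18.15 Mz [0.307 0.271 0.224 0.213] mean 0.2537 tau6 [-0.157  0.021  0.568  0.311] yaw -0.644 F [ 1.85  4.96 -2.91] p [ 0.5291 -0.0889  0.1261] w 0.0121
```

>>> drive_tool(plan="0 0 0 0 0.2 0 0.004; 0 0 0 0 0.2 0 0.004")

```text
time_s: 18.35
ee_pos: [0.5292, -0.0889, 0.1261]
tcp_rot: [-1.499, 0.537, -0.538]
force: [1.9, 4.3, -2.7]
width: 0.0116
```

```bash
python3 -c "
from h import *
avg(4)"
```

```text
t 18.5 Mz [0.335 0.273 0.188 0.179] mean 0.2436 tau6 [-0.156  0.021  0.568  0.311] yaw -0.6867 F [ 2.11  4.35 -3.45] p [ 0.5291 -0.0889  0.1261] w 0.0118
```

>>> drive_tool(plan="0 0 0 0 0.2 0 0.004; 0 0 0 0 0.2 0 0.004")

```text
time_s: 18.7
ee_pos: [0.5292, -0.0888, 0.1261]
tcp_rot: [-1.491, 0.57, -0.571]
force: [2.7, 4.7, -3.2]
width: 0.012
```

```bash
python3 -c "
from h import *
avg(4)"
```

```text
t 18.85 Mz [0.341 0.297 0.194 0.177] mean 0.2519 tau6 [-0.144  0.036  0.582  0.324] yaw -0.7293 F [ 2.63  4.15 -3.26] p [ 0.5292 -0.0888  0.1261] w 0.0113
```

>>> drive_tool(plan="0 0 0 0 0.2 0 0.004; 0 0 0 0 0.2 0 0.004")

```text
time_s: 19.05
ee_pos: [0.5293, -0.0888, 0.1261]
tcp_rot: [-1.481, 0.603, -0.604]
force: [3.0, 4.2, -3.9]
width: 0.0116
```

```bash
python3 -c "
from h import *
avg(4)
a=bot.get_image('wrist')[:,:,::-1];cv2.imwrite('pics/w10.png',a)
"
```

```text
t 19.2 Mz [0.383 0.38  0.251 0.183] mean 0.2994 tau6 [-0.12   0.06   0.605  0.348] yaw -0.7719 F [ 2.44  4.47 -3.42] p [ 0.5292 -0.0888  0.1261] w 0.0115
```

View pics/w10.png

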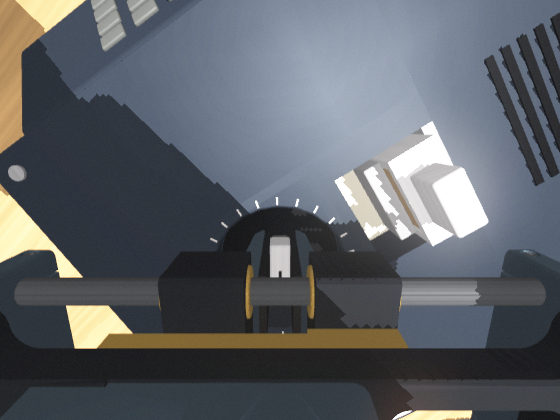

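>>> drive_tool(plan="0 0 0 0 0.2 0 0.004; 0 0 0 0 0.2 0 0.004")

```text
time_s: 19.45
ee_pos: [0.5293, -0.0888, 0.1261]
tcp_rot: [-1.472, 0.636, -0.637]
force: [3.3, 5.0, -4.0]
width: 0.0117
```

```bash
python3 -c "
from h import *
avg(4)"
```

```text
t 19.6 Mz [0.357 0.33  0.242 0.252] mean 0.2952 tau6 [-0.098  0.083  0.628  0.371] yaw -0.8142 F [ 2.28  4.81 -3.69] p [ 0.5293 -0.0888  0.1261] w 0.0113
```

>>> drive_tool(plan="0 0 0 0 0.2 0 0.004; 0 0 0 0 0.2 0 0.004")

```text
time_s: 19.8
ee_pos: [0.5293, -0.0887, 0.1261]
tcp_rot: [-1.461, 0.669, -0.669]
force: [3.1, 4.1, -4.3]
width: 0.0118
```

```bash
python3 -c "
from h import *
avg(4)"
```

```text
t 19.95 Mz [0.428 0.377 0.316 0.254] mean 0.3437 tau6 [-0.072  0.107  0.651  0.394] yaw -0.8566 F [ 2.61  4.09 -3.86] p [ 0.5293 -0.0887  0.1261] w 0.0114
```

>>> drive_tool(plan="0 0 0 0 0.2 0 0.004; 0 0 0 0 0.2 0 0.004")

```text
time_s: 20.15
ee_pos: [0.5294, -0.0887, 0.1261]
tcp_rot: [-1.45, 0.701, -0.702]
force: [1.7, 4.4, -3.8]
width: 0.0114
```

```bash
python3 -c "
from h import *
avg(4)
a=bot.get_image('wrist')[:,:,::-1];cv2.imwrite('pics/w11.png',cv2.resize(a[220:300,240:320],None,fx=7,fy=7,interpolation=cv2.INTER_CUBIC))
"
```

```text
t 20.3 Mz [0.406 0.368 0.309 0.334] mean 0.3544 tau6 [-0.049  0.13   0.674  0.417] yaw -0.8989 F [ 2.14  4.41 -3.62] p [ 0.5294 -0.0887  0.1261] w 0.0118
```

View pics/w11.png

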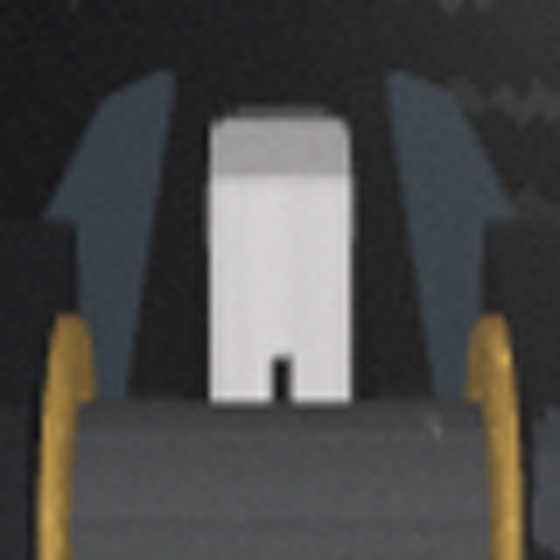

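Torque over drag reads about 0.11 N m, from both Mz and joint 6. The angle past touch suggests about 0.17. I'll check with equal steps backwards, since drag cancels when the two directions are averaged.

>>> drive_tool(plan="0 0 0 0 -0.2 0 0.004; 0 0 0 0 -0.2 0 0.004")

```text
time_s: 20.55
ee_pos: [0.5293, -0.0887, 0.1261]
tcp_rot: [-1.461, 0.668, -0.669]
force: [1.7, 3.7, -3.2]
width: 0.0111
```

```bash
python3 -c "
from h import *
avg(4)"
```

```text
t 20.7 Mz [-0.198 -0.169 -0.123 -0.053] mean -0.1358 tau6 [ 0.307  0.215 -0.463 -0.224] yaw -0.8572 F [ 2.06  3.41 -2.85] p [ 0.5293 -0.0887  0.1261] w 0.0116
```

>>> drive_tool(plan="0 0 0 0 -0.2 0 0.004; 0 0 0 0 -0.2 0 0.004")

```text
time_s: 20.9
ee_pos: [0.5293, -0.0887, 0.1261]
tcp_rot: [-1.472, 0.635, -0.636]
force: [1.3, 2.4, -3.0]
width: 0.0115
```

```bash
python3 -c "
from h import *
avg(4)"
```

```text
t 21.05 Mz [-0.203 -0.16  -0.072 -0.079] mean -0.1283 tau6 [ 0.304  0.198 -0.493 -0.245] yaw -0.8147 F [ 1.7   3.2  -3.49] p [ 0.5293 -0.0888  0.1261] w 0.0114
```

>>> drive_tool(plan="0 0 0 0 -0.2 0 0.004; 0 0 0 0 -0.2 0 0.004")

```text
time_s: 21.25
ee_pos: [0.5292, -0.0888, 0.1261]
tcp_rot: [-1.482, 0.602, -0.602]
force: [2.6, 2.8, -2.7]
width: 0.0114
```

```bash
python3 -c "
from h import *
avg(4)"
```

```text
t 21.4 Mz [-0.234 -0.17  -0.159 -0.045] mean -0.1522 tau6 [ 0.279  0.174 -0.518 -0.267] yaw -0.7719 F [ 1.64  2.84 -2.96] p [ 0.5292 -0.0888  0.1261] w 0.0116
```

>>> drive_tool(plan="0 0 0 0 0.2 0 0.004; 0 0 0 0 0.2 0 0.004; 0 0 0 0 0.2 0 0.004; 0 0 0 0 0.2 0 0.004; 0 0 0 0 0.2 0 0.004; 0 0 0 0 0.2 0 0.004")

```text
time_s: 22.0
ee_pos: [0.5294, -0.0887, 0.1261]
tcp_rot: [-1.449, 0.707, -0.707]
force: [2.8, 4.1, -2.4]
width: 0.0117
```

```bash
python3 -c "
from h import *
avg(4)"
```

```text
t 22.15 Mz [0.457 0.355 0.264 0.244] mean 0.3298 tau6 [-0.05   0.007  0.723  0.447] yaw -0.9049 F [ 2.16  3.8  -2.97] p [ 0.5294 -0.0887  0.1261] w 0.0113
```

>>> drive_tool(plan="0 0 0 0 0.2 0 0.004; 0 0 0 0 0.2 0 0.004")

```text
time_s: 22.35
ee_pos: [0.5294, -0.0886, 0.1261]
tcp_rot: [-1.437, 0.739, -0.74]
force: [2.7, 4.1, -2.4]
width: 0.0119
```

```bash
python3 -c "
from h import *
avg(4)"
```

```text
t 22.5 Mz [0.43  0.371 0.34  0.287] mean 0.3572 tau6 [-0.079  0.137  0.632  0.438] yaw -0.9482 F [ 2.06  4.15 -3.  ] p [ 0.5294 -0.0886  0.1261] w 0.0115
```

A reading every row in continuous motion will settle this. I'll back off past touch, then come forward again in one steady sweep.

>>> drive_tool(plan="0 0 0 0 -0.4 0 0.004; 0 0 0 0 -0.4 0 0.004; 0 0 0 0 -0.4 0 0.004; 0 0 0 0 -0.4 0 0.004; 0 0 0 0 -0.4 0 0.004; 0 0 0 0 -0.4 0 0.004; 0 0 0 0 -0.4 0 0.004; 0 0 0 0 -0.4 0 0.004")

```text
time_s: 23.3
ee_pos: [0.5291, -0.089, 0.1261]
tcp_rot: [-1.512, 0.48, -0.48]
force: [2.7, 4.0, -3.1]
width: 0.0119
```

>>> drive_tool(plan="0 0 0 0 0 0 0.004; 0 0 0 0 0.3 0 0.004; 0 0 0 0 0.3 0 0.004; 0 0 0 0 0.3 0 0.004")

```text
time_s: 23.7
ee_pos: [0.5292, -0.0889, 0.1261]
tcp_rot: [-1.492, 0.559, -0.559]
force: [3.0, 3.5, -3.5]
width: 0.0116
```

```bash
python3 -c "
from h import *
avg(1)"
```

```text
t 23.7 Mz [0.348] mean 0.3484 tau6 [-0.415] yaw -0.7153 F [ 3.05  3.52 -3.54] p [ 0.5292 -0.0889  0.1261] w 0.0116
```

>>> drive_tool(plan="0 0 0 0 0.3 0 0.004")

```text
time_s: 23.8
ee_pos: [0.5292, -0.0889, 0.1261]
tcp_rot: [-1.485, 0.586, -0.586]
force: [2.6, 4.3, -3.9]
width: 0.0122
```

```bash
python3 -c "
from h import *
avg(1)"
```

```text
t 23.8 Mz [0.303] mean 0.3027 tau6 [-0.377] yaw -0.7495 F [ 2.56  4.29 -3.91] p [ 0.5292 -0.0889  0.1261] w 0.0122
```

>>> drive_tool(plan="0 0 0 0 0.3 0 0.004")

```text
time_s: 23.9
ee_pos: [0.5293, -0.0888, 0.1261]
tcp_rot: [-1.477, 0.612, -0.612]
force: [3.2, 4.7, -3.6]
width: 0.0117
```

```bash
python3 -c "
from h import *
avg(1)"
```

```text
t 23.9 Mz [0.364] mean 0.3637 tau6 [-0.355] yaw -0.7838 F [ 3.23  4.69 -3.64] p [ 0.5293 -0.0888  0.1261] w 0.0117
```

>>> drive_tool(plan="0 0 0 0 0.3 0 0.004")

```text
time_s: 24.0
ee_pos: [0.5293, -0.0888, 0.1261]
tcp_rot: [-1.469, 0.639, -0.639]
force: [3.0, 4.5, -2.9]
width: 0.0119
```

```bash
python3 -c "
from h import *
avg(1)"
```

```text
t 24.0 Mz [0.386] mean 0.3856 tau6 [-0.335] yaw -0.8179 F [ 2.97  4.46 -2.9 ] p [ 0.5293 -0.0888  0.1261] w 0.0119
```

>>> drive_tool(plan="0 0 0 0 0.3 0 0.004")

```text
time_s: 24.1
ee_pos: [0.5293, -0.0887, 0.1261]
tcp_rot: [-1.461, 0.665, -0.665]
force: [3.1, 4.0, -4.3]
width: 0.0113
```

```bash
python3 -c "
from h import *
avg(1)"
```

```text
t 24.1 Mz [0.422] mean 0.422 tau6 [-0.316] yaw -0.8521 F [ 3.11  4.02 -4.33] p [ 0.5293 -0.0887  0.1261] w 0.0113
```

>>> drive_tool(plan="0 0 0 0 0.3 0 0.004")

```text
time_s: 24.2
ee_pos: [0.5293, -0.0887, 0.1261]
tcp_rot: [-1.452, 0.691, -0.691]
force: [2.1, 4.4, -3.3]
width: 0.0116
```

```bash
python3 -c "
from h import *
avg(1)"
```

```text
t 24.2 Mz [0.417] mean 0.417 tau6 [-0.297] yaw -0.8863 F [ 2.14  4.44 -3.3 ] p [ 0.5293 -0.0887  0.1261] w 0.0116
```

>>> drive_tool(plan="0 0 0 0 0.3 0 0.004")

```text
time_s: 24.3
ee_pos: [0.5294, -0.0887, 0.1261]
tcp_rot: [-1.444, 0.717, -0.718]
force: [2.3, 4.2, -3.4]
width: 0.0113
```

```bash
python3 -c "
from h import *
avg(1)"
```

```text
t 24.3 Mz [0.426] mean 0.426 tau6 [-0.279] yaw -0.9203 F [ 2.3   4.16 -3.41] p [ 0.5294 -0.0887  0.1261] w 0.0113
```

>>> drive_tool(plan="0 0 0 0 0.3 0 0.004")

```text
time_s: 24.4
ee_pos: [0.5294, -0.0887, 0.1261]
tcp_rot: [-1.434, 0.744, -0.744]
force: [3.4, 4.4, -2.7]
width: 0.0119
```

```bash
python3 -c "
from h import *
avg(5)"
```

```text
t 24.6 Mz [0.483 0.404 0.315 0.23  0.228] mean 0.3319 tau6 [-0.26  -0.011  0.862  0.377  0.301] yaw -0.953 F [ 2.52  4.56 -3.28] p [ 0.5294 -0.0887  0.1261] w 0.0112
```

Torque over drag is now about 0.14 N m against 0.22 inferred from the angle. Both fall inside 0.10–0.25. I'll let go, rise and read the knob's real angle from the picture.

>>> drive_tool(plan="0 0 0 0 0 0 0.025; 0 0 0 0 0 0 0.025; 0 0 0 0 0 0 0.025; 0 0 0 0 0 0 0.025")

```text
time_s: 25.0
ee_pos: [0.5293, -0.0894, 0.1265]
tcp_rot: [-1.435, 0.745, -0.745]
force: [-0.6, 0.8, 0.1]
width: 0.0248
```

```bash
python3 -c "
from h import *
st()
a=bot.get_image('wrist')[:,:,::-1];cv2.imwrite('pics/w12.png',cv2.resize(a[200:300,220:340],None,fx=6,fy=6,interpolation=cv2.INTER_CUBIC))
"
```

```text
25.0 [ 0.5293 -0.0894  0.1265] yaw -0.9557 q [-0.21  0.29  2.11  0.01  0.74 -0.83] w 0.0248 F [-0.64  0.78  0.07] M [ 0.071 -0.133  0.041]
```

View pics/w12.png

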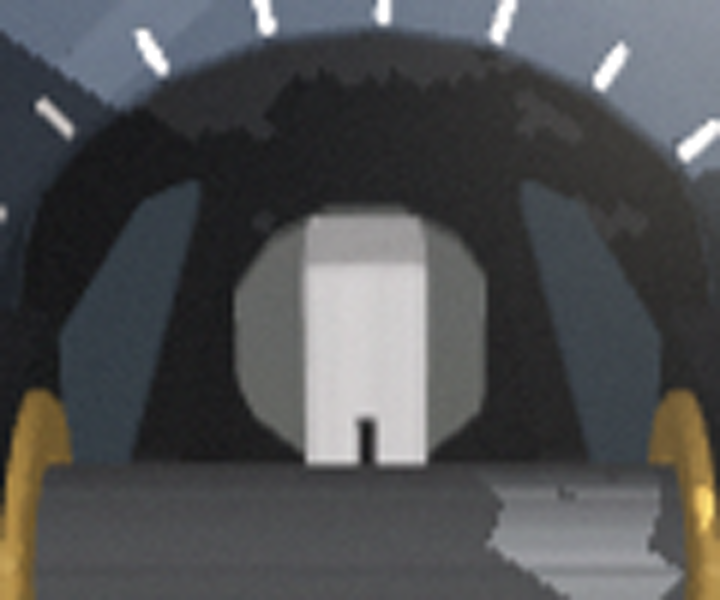

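The bar is still exactly aligned with the tool, so the knob has not slipped and sits at about 0.75 rad. I'll rise straight out and check the cell.

>>> drive_tool(plan="0 -0.01 0 0 0 0 0.025; 0 -0.02 0 0 0 0 0.025; 0 -0.03 0 0 0 0 0.025; 0 -0.03 0 0 0 0 0.025; 0 -0.03 0 0 0 0 0.025; 0 0 0 0 0 0 0.025")

```text
time_s: 25.65
ee_pos: [0.5286, -0.09, 0.2539]
tcp_rot: [-1.435, 0.746, -0.745]
force: [0.2, -0.4, -0.4]
width: 0.0252
```

```bash
python3 - <<'E'
from h import *
st();rows([((.61,-.05,.25),-.25)],.025,60)
E
```

```text
25.65 [ 0.5286 -0.09    0.2539] yaw -0.9562 q [-0.21  0.1   2.05  0.    0.99 -0.83] w 0.0252 F [ 0.16 -0.36 -0.41] M [-0.029 -0.143 -0.014]
0.0024 0.0007 0.0149 -0.03 -1.12 -0.02 0.025; 0.0041 0.0006 0.0145 0 -1.12 0 0.025; 0.0058 0.0006 0.014 0 -1.12 0 0.025; 0.0074 0.0006 0.0132 0 -1.12 0 0.025; 0.0089 0.0006 0.0122 0 -1.12 0 0.025; 0.0103 0.0006 0.0111 0 -1.12 0 0.025

6
```

>>> drive_tool(plan="0.0025 0 0.015 0 -1.12 0 0.025; 0.004 0 0.0145 0 -1.12 0 0.025; 0.006 0 0.014 0 -1.12 0 0.025; 0.0075 0 0.013 0 -1.12 0 0.025; 0.009 0 0.012 0 -1.12 0 0.025; 0.0105 0 0.011 0 -1.12 0 0.025; 0 0 0 0 0 0 0.025; 0 0 0 0 0 0 0.025")

```text
time_s: 26.45
ee_pos: [0.6113, -0.0488, 0.2555]
tcp_rot: [-1.56, 0.178, -0.181]
force: [-0.2, -1.0, -0.2]
width: 0.0253
```

```bash
python3 - <<'E'
from h import *
st()
a=bot.get_image("wrist")[:,:,::-1];cv2.imwrite("pics/w13.png",a)
cv2.imwrite("pics/w13a.png",cv2.resize(a[60:200,170:360],None,fx=4.2,fy=4.2,interpolation=cv2.INTER_CUBIC))
cv2.imwrite("pics/top13.png",bot.get_image("top")[:,:,::-1])
E
```

```text
26.45 [ 0.6113 -0.0488  0.2555] yaw -0.2287 q [-0.12  0.22  1.9   0.    1.01 -1.46] w 0.0253 F [-0.23 -0.96 -0.19] M [ 0.111 -0.14  -0.009]
```

View pics/w13a.png

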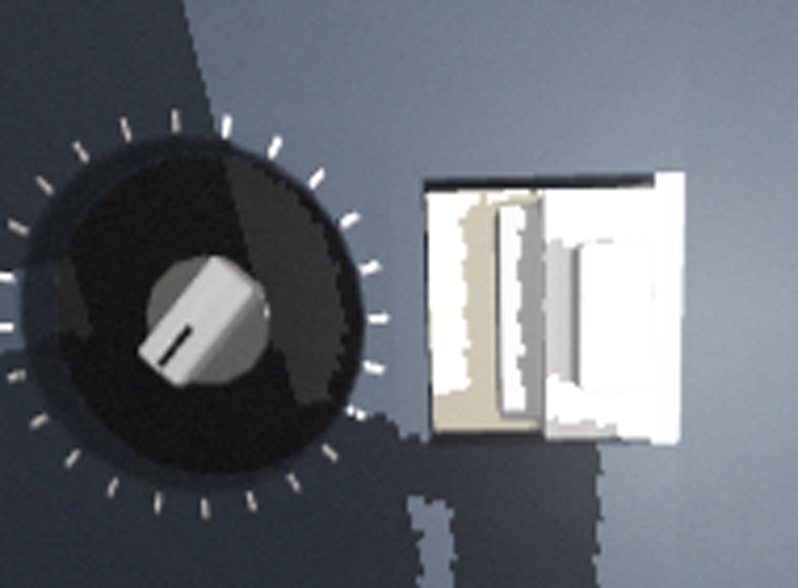

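View pics/top13.png

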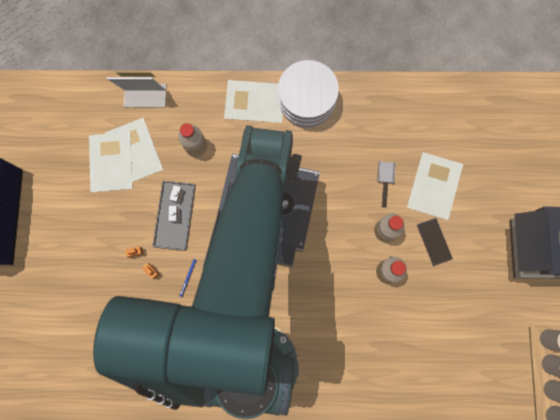

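Jaw edge meets the cell at crop x 543, the cell is square to the strip, and the knob is at its new angle. The bystanders are where they were. A final position check follows before I hand in.

```bash
python3 - <<'E'
from h import *
s=bot.sense();pose=(s["ee_pos"],s["tcp_rot"]);S=4.2
def c(x,y,z):return cast("wrist",(170+(x+.5)/S-.5,60+(y+.5)/S-.5),z,pose)
A=c(543,189,.13);B=c(547,439,.13);d=B-A;yw=np.arctan2(d[1],d[0]);ey=np.array([-np.sin(-.209),np.cos(-.209),0])
print("left edge",A.round(4),B.round(4),np.linalg.norm(d),"yaw",yw,"centre",((A+B)/2+ey*.012).round(4),"want .547 -.0044")
k=np.array([c(x,y,.116) for x,y in [(212,256),(254,285),(181,386),(140,352)]]);e=k[2]+k[3]-k[0]-k[1];print("knob yaw",np.arctan2(e[1],e[0]),k.mean(0))
E
```

```text
left edge [ 0.5203 -0.0113  0.13  ] [ 0.57   -0.0211  0.13  ] 0.0506837948472302 yaw -0.19396623629024903 centre [ 0.5476 -0.0044  0.13  ] want .547 -.0044
knob yaw -0.9110865799947538 [ 0.52885236 -0.09021442  0.116     ]
```

```bash
python3 -c "
from station import bot
print(bot.close_job())"
```

```text
the job is handed in; nothing more can be done
None
```

The check cell is in the analyser pocket, clamped against the datum strip, and I handed the job in at about 26.5 s. No verdict came back. The one thing I couldn't pin down is the exact clamp force.

- **Placement:** I took the cell with the flat bar from the tray, lowered it onto the pocket floor (stopped at z 0.1565 m, 0.1563 expected) and let go. The last picture puts it about 0.6 mm from its place and 0.015 rad off square. The jaw touches it.
- **Clamping:** The jaw met the cell about 0.44 rad past where I gripped the knob, and I stopped about 0.24 rad beyond that. Partway through I unclamped and re-clamped once to check the torque.
- **Clamp force, where checks disagreed:** Torque over drag was 0.13–0.15 N m, about 14 N. The angle past touch suggests about 0.22 N m, or 22 N. The torque climbed at only about 0.6 N m per rad where 0.9 was stated, and I didn't find out why. Both figures are inside the 10–25 N window.
- **Knob angle:** A rough measurement from the last picture gave a knob direction of -0.91 rad, while the tool had left it at -0.955. A closer picture after release showed the bar still aligned with the gripper, so I trust the tool's figure.
- **Surroundings:** No force worth noting was felt going into or out of the well, and the bystanders look unmoved in the top view. The gripper is clear of everything.

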